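# Lock the vial rotator for loading

### The job

Lock the vial rotator so that vials can be clipped in: take the lock pin (round knob, not the T-handled key) from the wooden stand and stand it in the hole on top of the bearing block, gently swing the four-armed carrier round by an arm until the pin drops into a cross-hole of the sleeve and stops it, and press the pin fully home until its knob sits on the block. Stop pushing the carrier at once when the pin catches, so as not to strain the pin, and leave the flask and the beakers where they are.

Things in the scene. Friction and masses are not known exactly. Their poses are not given: they have to be found in the camera images.
- vial_rotator: Bench vial rotator, fixed: grey base plate 260 x 130 mm, white drive housing 135 mm high (x = +20 to +125 mm), aluminium bearing block at the front (centre x = -85 mm, 36 mm along x, 56 mm along y, flat top 122 mm up). Origin: centre of the underside, on the worktop; x runs along the horizontal shaft from bearing block to housing, z up. Shaft axis 85 mm up, at y = 0.
- guide_mouth (a point): Centre of the mouth of the upright lock-pin hole, on top of the bearing block; axes as the rotator's. Round hole, 9.4 mm wide, 22 mm deep down to the sleeve; on through the sleeve's cross-hole and 20 mm into the block below. A spring ball catch down there stops a pin that falls by its own weight 8 to 10 mm short of home; it yields to a push of 10 to 20 N, then grips the pin.
- sleeve_axis (a point): Point on the shaft axis under the pin hole (fixed, 85 mm up): centre of the steel sleeve, 28 mm across, lying along the shaft, hidden in the block. Two crossed through-holes, 9.4 mm wide: one comes upright every quarter turn. A pin standing on the sleeve drops in if a hole is upright within about 0.05 rad; then sleeve and carrier stop hard. Its angle cannot be seen.
- carrier: Four-armed aluminium carrier. Origin on the shaft axis, 59 mm behind the pin hole along the rotator's x; its x is the shaft, its arms lie along its +y, -y, +z, -z: round ends, reach 62 mm, 16 mm wide, 8 mm thick along x; clips 19 mm out towards the block. Clamped on the sleeve at any angle, so the arms do not show where the holes are. Turns with it either way, drag 1 N at the ends, stays put.
- lock_pin_knob (a point): Centre of the lock pin's black round knob, its grip: 20 mm across, 25 mm high (12.5 mm above and below this point, both ends flat). z runs up the pin. The steel shank, 8 mm across with a tapered end, runs 68 mm down from the knob's underside. About 45 g. It starts upright in the wooden stand, its shank 42 mm deep in a hole, so lift it 45 mm or more to clear it.
- lock_pin_tip (a point): Lower end of the lock pin's shank, 80.5 mm below the knob's centre. Home, it lies 68 mm below the mouth of the guide hole; resting on the sleeve it lies 23 mm below it.
- pin_stand: Beech block 52 x 112 mm, 50 mm high, fixed; origin: centre of the underside. Two holes on its y axis, 26 mm either side of the centre: one holds the lock pin, the other the T-handled clamp key (62 mm bar across the stand, its top 105 mm above the worktop); either may be in either hole.
- flask_amber: Conical flask, 66 mm across, 105 mm high, standing; leave it. Origin: centre of its underside.
- beaker_150: Beaker, 67 mm across, 79 mm high; leave it. Origin: centre of its underside.
- beaker_250: Beaker, 80 mm across, 93 mm high; leave it. Origin: centre of its underside.

How it is judged:
On the way:
1. the lock pin has dropped through the sleeve's cross-hole (z of lock_pin_tip in the frame of guide_mouth below -0.035 m and horizontal distance between lock_pin_tip and guide_mouth below 0.004 m), for 0.1 s.
At the end, for the whole second after the job is handed in: The lock pin is in the bearing block's hole, through the sleeve, with its knob down on the block to within 2 mm and upright over the hole to within 4 mm; flask and beakers within 30 mm of where they stood (z of lock_pin_tip in the frame of guide_mouth below -0.066 m and horizontal distance between each of lock_pin_tip, lock_pin_knob and guide_mouth below 0.004 m and distance of each of flask_amber, beaker_150, beaker_250 from where it was at the start of the episode below 0.03 m); the robot touches nothing.
It fails at once if the carrier is pushed with more than 20 N (contact force between carrier and anything else above 20 N).
It fails at once if the lock pin is strained in the rotator with more than 70 N (contact force between lock_pin and vial_rotator above 70 N).
It fails at once if flask or beaker tipped over (angle between any of flask_amber, beaker_150, beaker_250's own z axis and vertical above 0.4 rad).
It also fails if it takes over 72 s, if anything falls off the work surface, if the arm or the gripper's body presses on something with over 40 N, if the wrist force passes 120 N, or if a joint passes its speed limit or range.

### The arm

A 7-joint arm with a two-finger parallel gripper is mounted at the origin on a cart in front of the work surface, level with it; the furniture and walls round the work are solid. World frame = base frame: x ahead of the robot, y to its left, z up, the work surface at z = 0. Lengths are in m, angles in rad, forces in N, time in s.
With the tool pointing down it reaches from about 0.425 to 0.875 m from the base axis. Payload 9.9 kg.
Tool frame: the origin (TCP) lies at the very end of the fingers, on their centre line; the grasp point (between the pads) lies 19 mm behind it (grasp_offset is the distance from the TCP to the grasp point, in m); z points along the fingers, y is the direction in which the jaws open and shut (so a half turn about z gives the same grasp; the last joint's range is limited). The gripper opens to 85 mm and grips with 20 to 120 N. Pads are 22 mm wide; open, the fingers measure 114 mm over their backs; the gripper's body (76 mm by 85 mm) begins 54 mm behind the grasp point. The pads swing forward as they close: fully open they stand 13 mm farther back than shut.
Start: joints at [-1.35, 0.576, 0.025, 1.437, -0.015, 1.129, -0.057], TCP at [0.203, 0.644, 0.231] pointing down, gripper open.
Joint ranges: [-2.76, 2.76], [-0.34, 2.15], [-1.52, 1.57], [0.19, 2.46], [-1.09, 4.23], [0.17, 1.99], [-2.82, 2.82]. Speed limits (rad/s): [2.22, 2.22, 3.01, 3.01, 3.14, 3.14, 3.14].

### API

Orientations are given as a 3x3 rotation matrix whose columns are the frame's x, y, z axes.
In Python, from cell import observe, grab_frame, sign_off, grasp_offset gives the robot as it stands. The module is installed in compiled form; this text tells all that it offers.
- The arm moves only by the tool send_rows, never from a script. Its argument "moves" is a list of rows, each an object of numbers: "dx", "dy", "dz": the shift along the tool's x, y, z in mm; "ax", "ay", "az": the turn, a rotation vector about the tool's x, y, z in rad. A call has 1 to 8 rows; each row shifts and turns the commanded pose from where the row before left it, along the tool's axes as they then stand; what a row does not reach is not made up. A row lasts 1/10 s, in which the tool goes at most 50 mm and 8.59 degrees, less where a joint would pass 70% of its speed; a pose out of reach is approached as far as the arm can. A call with a gripper value outside its range is refused whole. "hand" is the finger opening in mm, from 0 to 85.4, set as the call begins (left out, the last holds). The fingers move at their own pace and stop on an object; "newtons" is the grip in N (left out, the last holds). Time passes only in rows, so rows that do not move let the fingers close. It gives the time, the measured TCP pose, the force and the opening at its end, in the units of the state.
- observe(): the state, without advancing time (a new reading comes with each control period).
- grab_frame(name): name is "side" or "top"; returns a dict with "pixels" (400x640x3 uint8, blue, green, red), "depth" (400x640 float32, m along the optical axis (not along the pixel's ray), 0 where there is no reading), "camera_matrix" (3x3 intrinsics, pixels), "k1" (the pictures are not rectified: a ray, as slopes to the right and down, at radius r is drawn at 1 + k1 r^2 times it, then the intrinsics apply), "position" and "attitude" of the camera in the world. Camera axes: x right, y down, z forward; pixel columns grow to the right and rows downward; lengths in m; the calibration is good to about 2 mm. A picture is of the moment at which its call begins.
- sign_off(): hands the job in, once; it reports no verdict.
The state is a dict: "clock": time; "joints": joint angles; "qvel": joint speeds; "tau": joint torques, N m; "tool_pos": TCP position; "orientation": TCP orientation; "wrist_force": force on the tool from outside, world axes, zero at the start; "moment": the same for the moment, N m; "opening": opening from 0.0 (shut) to 1.0 (fully open).
Only numpy, scipy, OpenCV 4.12 (cv2) and the standard library are available. Lean on these libraries where they do the work, as an engineer would, in place of code of your own. Each camera call takes 0.05 s, during which the arm holds its last target.

## Working session

There is one attempt and no reset: what is moved stays moved. The work goes in short steps, Python scripts to look and compute and a tool call to move; the robot and the scene stay as the last step left them, time stands still between calls to the robot, and variables do not carry over. Pictures are saved under pics/ and viewed, and the job is handed in when it is done.

Besides the shell and the picture viewer there is one more tool, called after "Emit:" as a command line: name --argument value ..., lists and objects as JSON in quotes. send_rows: Moves the arm, as the interface text tells. Its arguments: {"type":"object","properties":{"moves":{"type":"array","items":{"type":"object","properties":{"dx":{"type":"number"},"dy":{"type":"number"},"dz":{"type":"number"},"ax":{"type":"number"},"ay":{"type":"number"},"az":{"type":"number"}}}},"hand":{"type":"number"},"newtons":{"type":"number"}},"required":["moves"]}

```bash
mkdir -p pics
python3 - <<'E'
from cell import observe, grab_frame, grasp_offset
import cv2,pickle,numpy as np
print(observe(),grasp_offset)
for n in("side","top"):
    f=grab_frame(n);pickle.dump(f,open(n+"0.pkl","wb"));cv2.imwrite(f"pics/{n}0.png",f["pixels"])
    print(n,f["camera_matrix"],f["k1"],f["position"],f["attitude"])
E
```

```text
{'clock': 0.0, 'joints': array([-1.34978886,  0.57651814,  0.02483497,  1.43793783, -0.01499948,
        1.12898151, -0.0565035 ]), 'qvel': array([-0.00111531, -0.00048168, -0.00037824, -0.00054889,  0.00055128,
        0.00052254, -0.00064059]), 'tau': array([-1.42102017e-04, -7.65755796e+01,  2.25046188e+00, -2.85966682e+01,
        1.53510401e-02,  1.24815488e-02, -7.13931877e-05]), 'tool_pos': array([0.20242556, 0.64344766, 0.23044131]), 'orientation': array([[-9.53916195e-01,  3.00072854e-01, -4.19286798e-04],
       [ 3.00073136e-01,  9.53914845e-01, -1.60658401e-03],
       [-8.21283491e-05, -1.65836321e-03, -9.99998622e-01]]), 'wrist_force': array([ 0.08090092, -0.01728263, -0.72617201]), 'moment': array([ 0.02464451, -0.00506142, -0.0215388 ]), 'opening': 0.9986915126581913} 0.0187
side [[516.22462958   0.         326.81552223]
 [  0.         516.22462958 197.71584612]
 [  0.           0.           1.        ]] -0.08087079802257635 [-0.01362888 -0.95417516  0.66487773] [[ 8.55775767e-01 -2.62996439e-01  4.45511739e-01]
 [-5.17346551e-01 -4.36068068e-01  7.36340401e-01]
 [ 6.18539505e-04 -8.60626233e-01 -5.09236786e-01]]
top [[376.83020531   0.         318.01871527]
 [  0.         376.83020531 196.01911647]
 [  0.           0.           1.        ]] -0.055235554854973744 [ 0.39652927 -0.12483165  0.94977446] [[ 0.01000727 -0.9939596   0.10928935]
 [-0.99994111 -0.01040615 -0.00307998]
 [ 0.00419866 -0.1092521  -0.99400521]]
```

View pics/side0.png

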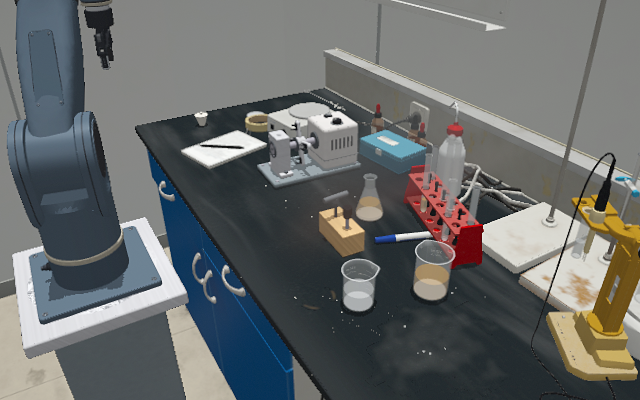

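View pics/top0.png

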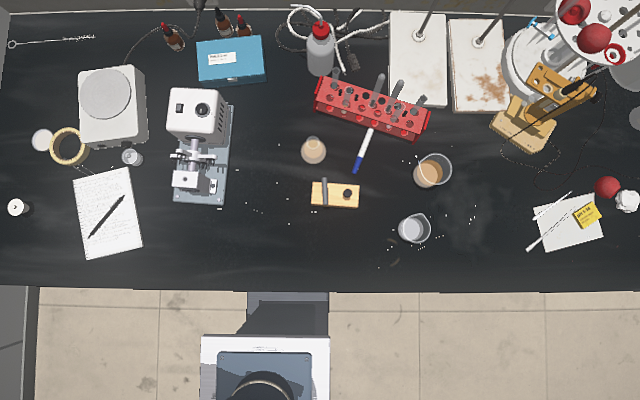

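The top view shows the rotator at about (200,150), with its block at about (187,185). The stand is at (335,195), with the T-key at (324,192) and the pin knob at (347,194). I'll enlarge these.

```bash
cat > h.py <<'E'
import numpy as np,cv2,pickle
def ray(f,u,v):
    K=f["camera_matrix"];k=f["k1"]
    p=cv2.undistortPoints(np.array([[[u,v]]],float),K,np.array([k,0,0,0,0.]))[0,0]
    return np.array(f["position"]),np.array(f["attitude"])@np.array([p[0],p[1],1.])
def atz(f,u,v,z):
    o,d=ray(f,u,v);return o+d*(z-o[2])/d[2]
def atd(f,u,v):
    o,d=ray(f,u,v);return o+d*f["depth"][int(round(v)),int(round(u))]
def tri(f,uv,g,uw):
    o1,d1=ray(f,*uv);o2,d2=ray(g,*uw)
    s=np.linalg.lstsq(np.array([d1,-d2]).T,o2-o1,rcond=None)[0]
    a=o1+s[0]*d1;b=o2+s[1]*d2;return (a+b)/2,np.linalg.norm(a-b)
def proj(f,P):
    R=np.array(f["attitude"]);c=R.T@(np.array(P)-f["position"]);x=c[:2]/c[2];x=x*(1+f["k1"]*(x@x))
    K=f["camera_matrix"];return K[0,0]*x[0]+K[0,2],K[1,1]*x[1]+K[1,2]
def crop(f,name,u0,v0,w,h,s):
    im=cv2.resize(f["pixels"][v0:v0+h,u0:u0+w],None,fx=s,fy=s,interpolation=cv2.INTER_CUBIC)
    for i in range(0,w,10):
        cv2.line(im,(i*s,0),(i*s,6),(0,0,255),1);cv2.putText(im,str(u0+i),(i*s,16),0,.35,(0,0,255),1)
    for i in range(0,h,10):
        cv2.line(im,(0,i*s),(6,i*s),(0,0,255),1);cv2.putText(im,str(v0+i),(8,i*s+4),0,.35,(0,0,255),1)
    cv2.imwrite("pics/"+name,im)
def load(n): return pickle.load(open(n+".pkl","rb"))
E
python3 - <<'E'
from h import *
s,t=load("side0"),load("top0")
crop(t,"t_rot.png",155,80,90,130,4)
crop(t,"t_st.png",295,160,80,60,8)
crop(s,"s_rot.png",250,95,115,95,6)
crop(s,"s_st.png",310,180,70,80,7)
E
```

```text
(no output)
```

View pics/t_rot.png

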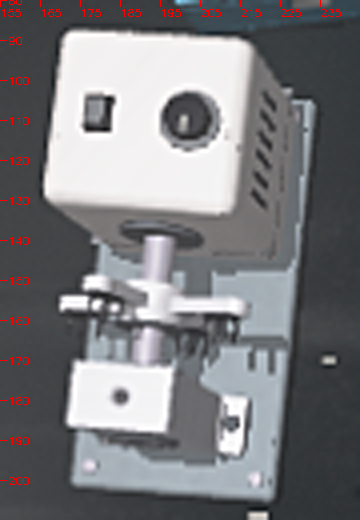

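View pics/t_st.png

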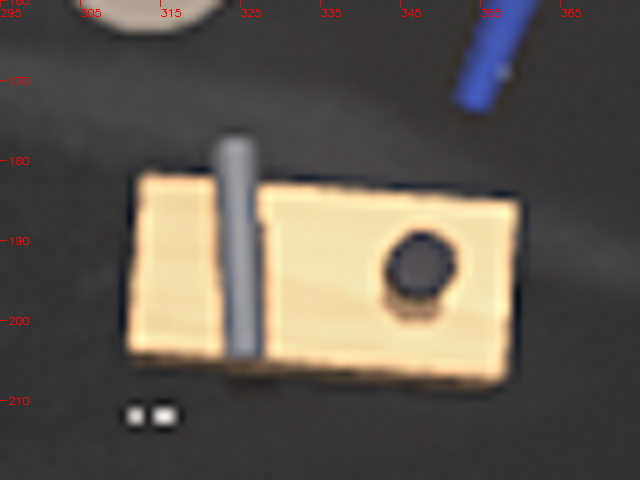

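View pics/s_rot.png

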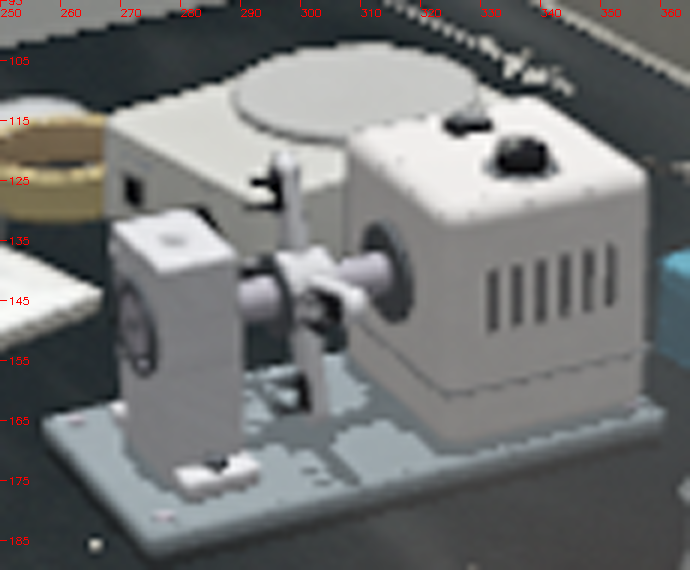

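View pics/s_st.png

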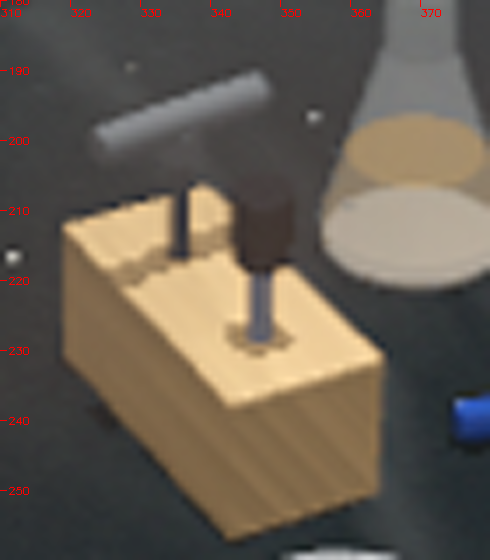

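Run:
```python
from h import *
s,t=load("side0"),load("top0")
np.set_printoptions(precision=4,suppress=True)
print("knob top z.101",atz(t,347.6,193,.101), atd(t,347.6,193), 'side',atz(s,348,207,.101),'tri',tri(t,(347.6,193),s,(347.8,206.5)))
print("mouth",atz(t,185,179,.122),atd(t,185,175),'side',atz(s,279,135,.122),tri(t,(185,179),s,(279,135)))
for z,l in((.122,[(174.5,170),(198.5,171.5),(196.5,188),(172.5,186.5)]),):
    for p in l: print("block",atz(t,*p,z))
for p in [(312.5,182),(359.5,185.5),(358,207),(311,204)]: print("stand",atz(t,*p,.05))
for p in [(324.5,178),(325.5,204)]: print("key",atz(t,*p,.105))
# carrier arms
for p in [(171,155.5),(175,151),(215,157),(194,155)]: print("arm",atd(t,*p))
for p in [(297.5,123),(309,143),(301,162)]: print("arm s",atd(s,*p))
for p in [(176,201),(225,203),(231,106)]: print("base",atz(t,*p,.012),atd(t,*p))
for p in [(313,146)]: print("flask",atd(t,*p))
```

```text
knob top z.101 [ 0.4974 -0.1945  0.101 ] [ 0.4973 -0.1944  0.1022] side [ 0.4978 -0.1941  0.101 ] tri (array([ 0.4972, -0.1944,  0.1026]), np.float64(0.00014792271184217392))
mouth [0.5227 0.1701 0.122 ] [0.5315 0.17   0.1236] side [0.5206 0.1696 0.122 ] (array([0.522 , 0.1707, 0.1213]), np.float64(0.0016525902603281729))
block [0.5429 0.195  0.122 ]
block [0.5399 0.1404 0.122 ]
block [0.5027 0.1432 0.122 ]
block [0.5055 0.1975 0.122 ]
stand [ 0.5293 -0.114   0.05  ]
stand [ 0.522  -0.2274  0.05  ]
stand [ 0.47   -0.2237  0.05  ]
stand [ 0.476 -0.111  0.05 ]
key [ 0.5307 -0.1417  0.105 ]
key [ 0.4715 -0.1445  0.105 ]
arm [0.5856 0.2226 0.0773]
arm [0.614  0.2431 0.0012]
arm [0.5768 0.1093 0.1049]
arm [0.5817 0.159  0.1023]
arm s [0.5785 0.1743 0.1415]
arm s [0.5791 0.1147 0.1068]
arm s [0.5731 0.1504 0.038 ]
base [0.4833 0.2294 0.012 ] [0.4843 0.2336 0.001 ]
base [0.4796 0.105  0.012 ] [ 0.4808  0.1084 -0.0018]
base [0.7314 0.0995 0.012 ] [0.7296 0.0984 0.0168]
flask [ 0.6221 -0.114   0.0339]
```

The hole mouth comes out at (0.5225, 0.170, 0.122). The block outline, top pixel and triangulation agree within 2 mm, and the rotator's yaw is about -0.05. The knob is at (0.497, -0.194), and the depth reading of its top, 0.102, matches the expected 0.101. I'll go to the knob in an arc around the base.

Emit:
send_rows --moves '[{"az":-0.125},{"az":-0.125},{"dx":-35,"dy":-29},{"dx":-35,"dy":-29},{"dx":-35,"dy":-29},{"dx":-35,"dy":-29},{"dx":-35,"dy":-29},{"dx":-35,"dy":-29}]' --hand 45 --newtons 30

```text
invalid input at $.moves[0]: expected keys dx, dy, dz, ax, ay, az
```

Emit:
send_rows --moves '[{"dx":0,"dy":0,"dz":0,"ax":0,"ay":0,"az":-0.125},{"dx":0,"dy":0,"dz":0,"ax":0,"ay":0,"az":-0.125},{"dx":-35,"dy":-29,"dz":0,"ax":0,"ay":0,"az":0},{"dx":-35,"dy":-29,"dz":0,"ax":0,"ay":0,"az":0},{"dx":-35,"dy":-29,"dz":0,"ax":0,"ay":0,"az":0},{"dx":-35,"dy":-29,"dz":0,"ax":0,"ay":0,"az":0},{"dx":-35,"dy":-29,"dz":0,"ax":0,"ay":0,"az":0},{"dx":-35,"dy":-29,"dz":0,"ax":0,"ay":0,"az":0}]' --hand 45 --newtons 30

```text
clock: 0.9
tool_pos: [0.4037, 0.4571, 0.2311]
orientation: [[-0.999, 0.055, -0.0], [0.055, 0.999, -0.0], [0.0, -0.0, -1.0]]
wrist_force: [0.0, 1.1, -0.5]
opening: 0.528
```

Emit:
send_rows --moves '[{"dx":-12,"dy":-46,"dz":0,"ax":0,"ay":0,"az":0},{"dx":-12,"dy":-46,"dz":0,"ax":0,"ay":0,"az":0},{"dx":-12,"dy":-46,"dz":0,"ax":0,"ay":0,"az":0},{"dx":-12,"dy":-46,"dz":0,"ax":0,"ay":0,"az":0},{"dx":-12,"dy":-46,"dz":0,"ax":0,"ay":0,"az":0},{"dx":-12,"dy":-46,"dz":0,"ax":0,"ay":0,"az":0},{"dx":-12,"dy":-46,"dz":0,"ax":0,"ay":0,"az":0},{"dx":-12,"dy":-46,"dz":0,"ax":0,"ay":0,"az":0}]'

```text
clock: 1.7
tool_pos: [0.4783, 0.084, 0.2313]
orientation: [[-0.999, 0.055, -0.0], [0.055, 0.999, -0.0], [0.0, -0.0, -1.0]]
wrist_force: [1.0, 1.0, -0.4]
opening: 0.527
```

Emit:
send_rows --moves '[{"dx":-6,"dy":-46,"dz":0,"ax":0,"ay":0,"az":0},{"dx":-6,"dy":-46,"dz":0,"ax":0,"ay":0,"az":0},{"dx":-6,"dy":-46,"dz":0,"ax":0,"ay":0,"az":0},{"dx":-6,"dy":-46,"dz":0,"ax":0,"ay":0,"az":0},{"dx":-6,"dy":-46,"dz":0,"ax":0,"ay":0,"az":0},{"dx":-3,"dy":-40,"dz":0,"ax":0,"ay":0,"az":0},{"dx":0,"dy":0,"dz":0,"ax":0,"ay":0,"az":0}]'

```text
clock: 2.4
tool_pos: [0.4953, -0.1919, 0.2311]
orientation: [[-0.998, 0.063, -0.001], [0.063, 0.998, -0.003], [0.0, -0.003, -1.0]]
wrist_force: [-0.2, -0.4, 0.6]
opening: 0.532
```

Emit:
send_rows --moves '[{"dx":-2,"dy":-2.5,"dz":30,"ax":0,"ay":0,"az":0},{"dx":0,"dy":0,"dz":40,"ax":0,"ay":0,"az":0},{"dx":0,"dy":0,"dz":0,"ax":0,"ay":0,"az":0}]'

```text
clock: 2.7
tool_pos: [0.4957, -0.1864, 0.1574]
orientation: [[-0.999, 0.054, -0.008], [0.054, 0.999, 0.003], [0.008, 0.002, -1.0]]
wrist_force: [-0.6, 0.2, 0.1]
opening: 0.53
```

Run:
```python
from cell import *
from h import *
o=observe();print(o["tool_pos"],o["clock"])
t=grab_frame("top");s=grab_frame("side")
crop(t,"t1.png",300,150,90,70,8);crop(s,"s1.png",310,140,80,100,6)
```

```text
[ 0.49567069 -0.18642281  0.15741052] 2.7
```

View pics/s1.png

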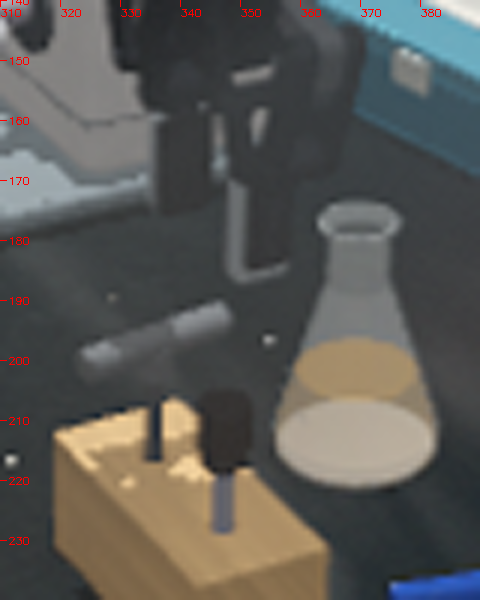

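The fingers are above the knob (347,212), with the key bar clear to the left. The arm was still settling, so I'll read the pose again.

Emit:
send_rows --moves '[{"dx":0,"dy":0,"dz":0,"ax":0,"ay":0,"az":0},{"dx":0,"dy":0,"dz":0,"ax":0,"ay":0,"az":0}]'

```text
clock: 3.0
tool_pos: [0.4994, -0.1882, 0.163]
orientation: [[-0.999, 0.054, 0.003], [0.054, 0.999, -0.001], [-0.003, -0.001, -1.0]]
wrist_force: [0.3, 0.3, 0.3]
opening: 0.53
```

Emit:
send_rows --moves '[{"dx":1,"dy":-5,"dz":0,"ax":0,"ay":0,"az":0},{"dx":0,"dy":0,"dz":20,"ax":0,"ay":0,"az":0},{"dx":0,"dy":0,"dz":20,"ax":0,"ay":0,"az":0},{"dx":0,"dy":0,"dz":20,"ax":0,"ay":0,"az":0},{"dx":0,"dy":0,"dz":15,"ax":0,"ay":0,"az":0},{"dx":0,"dy":0,"dz":10,"ax":0,"ay":0,"az":0},{"dx":0,"dy":0,"dz":5,"ax":0,"ay":0,"az":0},{"dx":0,"dy":0,"dz":0,"ax":0,"ay":0,"az":0}]'

```text
clock: 3.8
tool_pos: [0.4971, -0.1931, 0.0713]
orientation: [[-0.998, 0.055, -0.0], [0.055, 0.998, -0.0], [0.0, -0.0, -1.0]]
wrist_force: [0.8, 0.7, 0.4]
opening: 0.527
```

Emit:
send_rows --moves '[{"dx":0,"dy":0,"dz":0,"ax":0,"ay":0,"az":0},{"dx":0,"dy":0,"dz":0,"ax":0,"ay":0,"az":0},{"dx":0,"dy":0,"dz":0,"ax":0,"ay":0,"az":0}]'

```text
clock: 4.1
tool_pos: [0.4975, -0.1931, 0.0718]
orientation: [[-0.998, 0.055, 0.001], [0.055, 0.998, -0.0], [-0.001, -0.0, -1.0]]
wrist_force: [0.2, 0.7, 0.7]
opening: 0.527
```

Centred on the knob to about 1.5 mm. Closing the fingers.

Emit:
send_rows --moves '[{"dx":0,"dy":-1,"dz":0,"ax":0,"ay":0,"az":0},{"dx":0,"dy":0,"dz":0,"ax":0,"ay":0,"az":0},{"dx":0,"dy":0,"dz":0,"ax":0,"ay":0,"az":0},{"dx":0,"dy":0,"dz":0,"ax":0,"ay":0,"az":0},{"dx":0,"dy":0,"dz":0,"ax":0,"ay":0,"az":0},{"dx":0,"dy":0,"dz":0,"ax":0,"ay":0,"az":0}]' --hand 5 --newtons 50

```text
clock: 4.7
tool_pos: [0.4973, -0.1941, 0.0715]
orientation: [[-0.998, 0.055, 0.0], [0.055, 0.998, -0.0], [-0.0, -0.0, -1.0]]
wrist_force: [-0.0, -0.9, 5.6]
opening: 0.221
```

Run:
```python
from cell import *
from h import *
o=observe();print(o["tool_pos"],o["opening"],o["wrist_force"])
s=grab_frame("side");crop(s,"s2.png",310,160,80,90,6)
```

```text
[ 0.49730488 -0.19408893  0.07149935] 0.2212102069442384 [-0.01883814 -0.91225129  5.55463492]
```

View pics/s2.png

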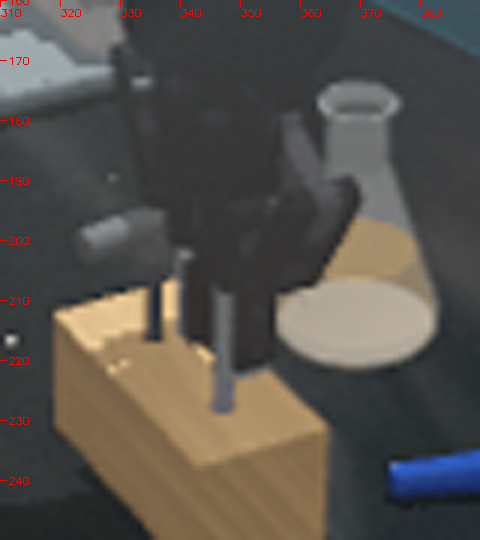

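The fingers hold the knob (opening 18.9 mm, knob 20 mm). Lifting now.

Emit:
send_rows --moves '[{"dx":0,"dy":0,"dz":-10,"ax":0,"ay":0,"az":0},{"dx":0,"dy":0,"dz":-20,"ax":0,"ay":0,"az":0},{"dx":0,"dy":0,"dz":-25,"ax":0,"ay":0,"az":0},{"dx":0,"dy":0,"dz":-30,"ax":0,"ay":0,"az":0},{"dx":0,"dy":0,"dz":-30,"ax":0,"ay":0,"az":0},{"dx":0,"dy":0,"dz":-25,"ax":0,"ay":0,"az":0},{"dx":0,"dy":0,"dz":-10,"ax":0,"ay":0,"az":0},{"dx":0,"dy":0,"dz":0,"ax":0,"ay":0,"az":0}]'

```text
clock: 5.55
tool_pos: [0.4976, -0.1941, 0.2225]
orientation: [[-0.998, 0.055, 0.002], [0.055, 0.998, -0.001], [-0.002, -0.0, -1.0]]
wrist_force: [0.9, 0.6, -1.1]
opening: 0.216
```

Emit:
send_rows --moves '[{"dx":-1,"dy":20,"dz":0,"ax":0,"ay":0,"az":0},{"dx":-1,"dy":40,"dz":0,"ax":0,"ay":0,"az":0},{"dx":-1,"dy":40,"dz":0,"ax":0,"ay":0,"az":0},{"dx":-1,"dy":40,"dz":0,"ax":0,"ay":0,"az":0},{"dx":-1,"dy":40,"dz":0,"ax":0,"ay":0,"az":0},{"dx":0,"dy":40,"dz":0,"ax":0,"ay":0,"az":0},{"dx":0,"dy":40,"dz":0,"ax":0,"ay":0,"az":0},{"dx":0,"dy":40,"dz":0,"ax":0,"ay":0,"az":0}]'

```text
clock: 6.35
tool_pos: [0.5175, 0.1067, 0.2197]
orientation: [[-0.998, 0.055, -0.003], [0.055, 0.998, -0.001], [0.003, -0.001, -1.0]]
wrist_force: [0.1, 0.2, -0.3]
opening: 0.221
```

Emit:
send_rows --moves '[{"dx":0,"dy":30,"dz":0,"ax":0,"ay":0,"az":0},{"dx":0,"dy":20,"dz":0,"ax":0,"ay":0,"az":0},{"dx":0,"dy":15,"dz":0,"ax":0,"ay":0,"az":0},{"dx":0,"dy":0,"dz":0,"ax":0,"ay":0,"az":0},{"dx":0,"dy":0,"dz":0,"ax":0,"ay":0,"az":0},{"dx":0,"dy":0,"dz":0,"ax":0,"ay":0,"az":0},{"dx":0,"dy":0,"dz":0,"ax":0,"ay":0,"az":0},{"dx":0,"dy":0,"dz":0,"ax":0,"ay":0,"az":0}]'

```text
clock: 7.15
tool_pos: [0.5222, 0.1693, 0.2214]
orientation: [[-0.998, 0.056, 0.0], [0.056, 0.998, -0.0], [-0.0, -0.0, -1.0]]
wrist_force: [-0.0, 0.5, -0.4]
opening: 0.218
```

Run:
```python
from cell import *
from h import *
o=observe();print(o["tool_pos"],o["opening"],o["wrist_force"])
s=grab_frame("side");crop(s,"s3.png",240,60,110,120,5);t=grab_frame("top");crop(t,"t3.png",150,140,90,70,8)
pickle.dump(s,open("side3.pkl","wb"))
p=o["tool_pos"]
print(proj(s,p+[0,0,-.0635]),proj(s,p+[0,0,.017]),proj(s,[.5225,.17,.122]))
```

```text
[0.52220915 0.16925253 0.22139746] 0.21789759742336406 [-0.04492248  0.50560761 -0.38204901]
(np.float64(278.9959676660097), np.float64(122.07517638896456)) (np.float64(277.5731269951251), np.float64(92.03618276839536)) (np.float64(279.5833418002722), np.float64(134.7990849025192))
```

View pics/s3.png

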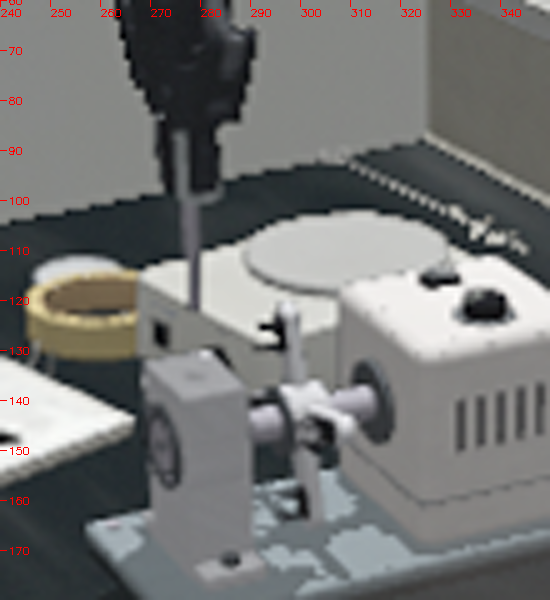

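View pics/t3.png

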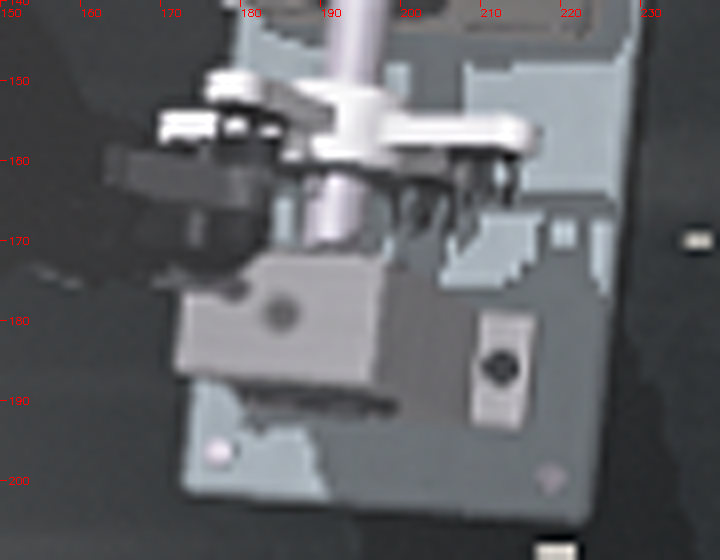

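Run:
```python
from h import *
s=load("side3");crop(s,"s3b.png",265,95,30,50,12)
t=load("top0");crop(t,"t0b.png",168,164,36,30,16)
```

```text
(no output)
```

View pics/s3b.png

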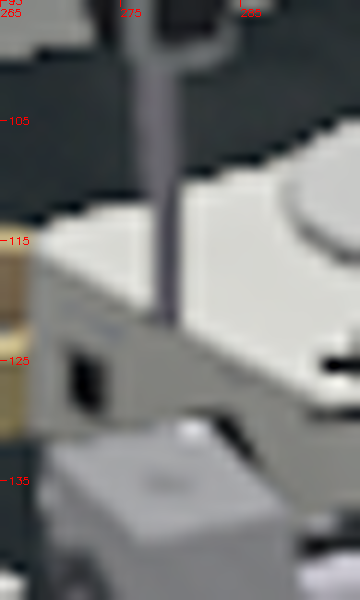

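View pics/t0b.png

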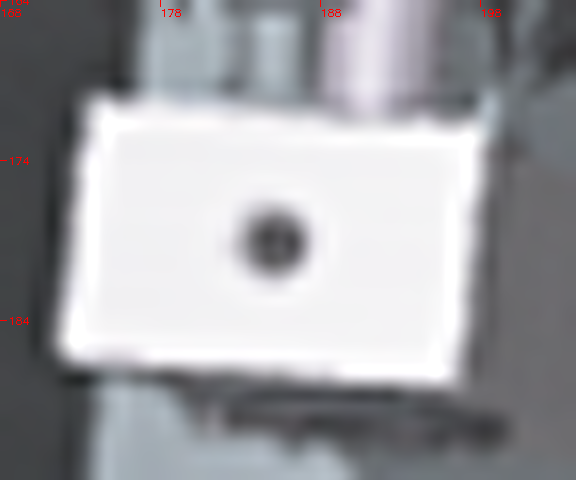

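Run:
```python
from h import *
np.set_printoptions(precision=4,suppress=True)
s=load("side3");t=load("top0")
print("mouth top",atz(t,184.53,178.7,.122),"side",atz(s,278.1,135.0,.122),tri(t,(184.53,178.7),s,(278.1,135.0)))
print("knob top",atz(t,347.6-.45,193-.45,.101))
from scipy.optimize import least_squares
# pin lateral in side: direction 1px right
P=np.array([.5222,.1693,.122])
for d in([.001,0,0],[0,.001,0]): print(np.array(proj(s,P+d))-proj(s,P))
print(proj(s,P))
```

```text
mouth top [0.5233 0.1712 0.122 ] side [0.5186 0.1708 0.122 ] (array([0.5217, 0.1725, 0.1207]), np.float64(0.0041168683556090735))
knob top [ 0.4985 -0.1935  0.101 ]
[ 0.3437 -0.0805]
[-0.1721 -0.1322]
(np.float64(279.60072650832166), np.float64(134.91579249898362))
```

The cameras disagree by about 3 mm in x. I'll lower the tip to just above the block and compare it with the hole locally.

Emit:
send_rows --moves '[{"dx":1,"dy":0.5,"dz":10,"ax":0,"ay":0,"az":0},{"dx":0,"dy":0,"dz":12,"ax":0,"ay":0,"az":0},{"dx":0,"dy":0,"dz":7,"ax":0,"ay":0,"az":0},{"dx":0,"dy":0,"dz":0,"ax":0,"ay":0,"az":0},{"dx":0,"dy":0,"dz":0,"ax":0,"ay":0,"az":0},{"dx":0,"dy":0,"dz":0,"ax":0,"ay":0,"az":0}]'

```text
clock: 7.85
tool_pos: [0.5214, 0.1708, 0.1925]
orientation: [[-0.998, 0.055, 0.0], [0.055, 0.998, 0.0], [-0.0, 0.0, -1.0]]
wrist_force: [0.9, 0.7, -0.3]
opening: 0.212
```

Run:
```python
from cell import *
from h import *
o=observe();p=o["tool_pos"];print(p,o["wrist_force"])
s=grab_frame("side");crop(s,"s4.png",262,105,36,46,12);t=grab_frame("top");crop(t,"t4.png",165,155,45,38,14)
pickle.dump(s,open("side4.pkl","wb"));pickle.dump(t,open("top4.pkl","wb"))
for f in(s,t): print(proj(f,p+[0,0,-.0635]),proj(f,p+[0,0,-.0335]))
```

```text
[0.52135264 0.17080987 0.19248648] [ 0.94517503  0.68929557 -0.31571096]
(np.float64(278.92934986073817), np.float64(132.31118908067947)) (np.float64(278.4075539202811), np.float64(121.54947392162396))
(np.float64(183.5573840010606), np.float64(179.10064755915323)) (np.float64(178.67627323630643), np.float64(176.94493656361703))
```

View pics/s4.png

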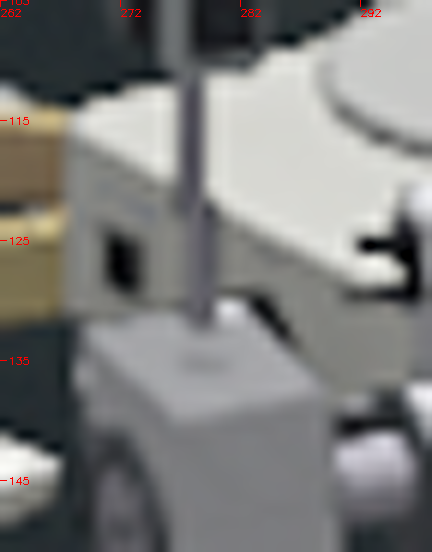

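View pics/t4.png

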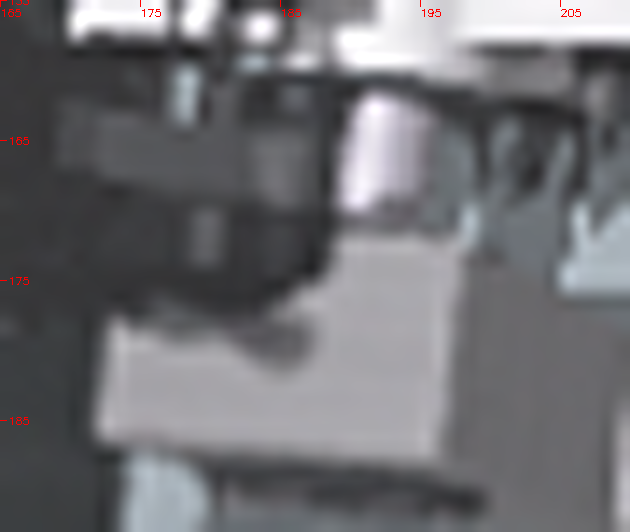

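In both views the pin is over the hole to within about 1 mm. In the side view the tip column is 278.4 and the block-top centre is 278.5. In the top view the pin runs into the hole at (184.5,178.7). I'll lower gently and watch the force.

Emit:
send_rows --moves '[{"dx":0,"dy":0,"dz":3,"ax":0,"ay":0,"az":0},{"dx":0,"dy":0,"dz":2,"ax":0,"ay":0,"az":0},{"dx":0,"dy":0,"dz":2,"ax":0,"ay":0,"az":0},{"dx":0,"dy":0,"dz":2,"ax":0,"ay":0,"az":0},{"dx":0,"dy":0,"dz":0,"ax":0,"ay":0,"az":0}]'

```text
clock: 8.45
tool_pos: [0.521, 0.1707, 0.183]
orientation: [[-0.999, 0.055, -0.0], [0.055, 0.999, -0.0], [0.0, -0.0, -1.0]]
wrist_force: [-0.2, 0.2, 0.2]
opening: 0.215
```

Emit:
send_rows --moves '[{"dx":0,"dy":0,"dz":1,"ax":0,"ay":0,"az":0},{"dx":0,"dy":0,"dz":1,"ax":0,"ay":0,"az":0},{"dx":0,"dy":0,"dz":1,"ax":0,"ay":0,"az":0},{"dx":0,"dy":0,"dz":0,"ax":0,"ay":0,"az":0}]'

```text
clock: 8.85
tool_pos: [0.5211, 0.1707, 0.1802]
orientation: [[-0.999, 0.055, -0.0], [0.055, 0.999, -0.0], [0.0, -0.0, -1.0]]
wrist_force: [1.0, -0.1, -0.1]
opening: 0.215
```

Emit:
send_rows --moves '[{"dx":0,"dy":0,"dz":1,"ax":0,"ay":0,"az":0},{"dx":0,"dy":0,"dz":2,"ax":0,"ay":0,"az":0},{"dx":0,"dy":0,"dz":1,"ax":0,"ay":0,"az":0},{"dx":0,"dy":0,"dz":0,"ax":0,"ay":0,"az":0}]'

```text
clock: 9.25
tool_pos: [0.5211, 0.1707, 0.1761]
orientation: [[-0.998, 0.055, -0.0], [0.055, 0.998, -0.0], [0.0, -0.0, -1.0]]
wrist_force: [0.1, 0.8, -1.2]
opening: 0.215
```

The tip is 9 mm into the hole with no resistance. Continuing.

Emit:
send_rows --moves '[{"dx":0,"dy":0,"dz":2,"ax":0,"ay":0,"az":0},{"dx":0,"dy":0,"dz":2,"ax":0,"ay":0,"az":0},{"dx":0,"dy":0,"dz":2,"ax":0,"ay":0,"az":0},{"dx":0,"dy":0,"dz":2,"ax":0,"ay":0,"az":0},{"dx":0,"dy":0,"dz":2,"ax":0,"ay":0,"az":0},{"dx":0,"dy":0,"dz":0,"ax":0,"ay":0,"az":0}]'

```text
clock: 9.85
tool_pos: [0.521, 0.1708, 0.166]
orientation: [[-0.999, 0.055, -0.0], [0.055, 0.999, -0.0], [0.0, -0.0, -1.0]]
wrist_force: [0.3, 0.3, -1.0]
opening: 0.217
```

Run:
```python
from cell import *
from h import *
o=observe();p=o["tool_pos"];print(p,o["wrist_force"],o["moment"])
s=grab_frame("side");crop(s,"s5.png",255,95,45,55,10)
```

```text
[0.52104372 0.17075767 0.16600202] [ 0.34062507  0.32498849 -0.9825854 ] [-0.00449845 -0.18097444 -0.0142517 ]
```

View pics/s5.png

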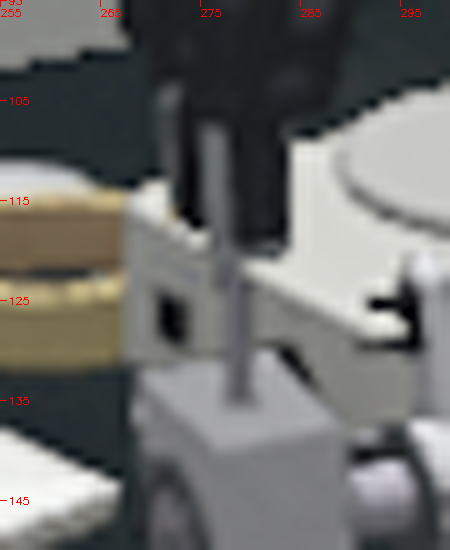

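The shank enters the block top at (278.5,135), so it is in the hole. I'll lower to the sleeve.

Emit:
send_rows --moves '[{"dx":0,"dy":0,"dz":1,"ax":0,"ay":0,"az":0},{"dx":0,"dy":0,"dz":1,"ax":0,"ay":0,"az":0},{"dx":0,"dy":0,"dz":0,"ax":0,"ay":0,"az":0}]'

```text
clock: 10.2
tool_pos: [0.5211, 0.1707, 0.1642]
orientation: [[-0.998, 0.055, -0.0], [0.055, 0.998, -0.0], [0.0, -0.0, -1.0]]
wrist_force: [-0.2, 0.1, -1.7]
opening: 0.215
```

Emit:
send_rows --moves '[{"dx":0,"dy":0,"dz":0,"ax":0,"ay":0,"az":0},{"dx":0,"dy":0,"dz":0,"ax":0,"ay":0,"az":0},{"dx":0,"dy":0,"dz":0,"ax":0,"ay":0,"az":0},{"dx":0,"dy":0,"dz":0,"ax":0,"ay":0,"az":0},{"dx":0,"dy":0,"dz":-15,"ax":0,"ay":0,"az":0},{"dx":0,"dy":0,"dz":-25,"ax":0,"ay":0,"az":0},{"dx":0,"dy":0,"dz":-25,"ax":0,"ay":0,"az":0},{"dx":0,"dy":0,"dz":-15,"ax":0,"ay":0,"az":0}]' --hand 45

```text
clock: 11.0
tool_pos: [0.5216, 0.1708, 0.2462]
orientation: [[-0.998, 0.055, 0.002], [0.055, 0.998, 0.001], [-0.002, 0.001, -1.0]]
wrist_force: [-0.1, 0.6, -0.2]
opening: 0.526
```

Run:
```python
from cell import *
from h import *
o=observe();p=o["tool_pos"];print(p,o["wrist_force"],o["clock"])
s=grab_frame("side");crop(s,"s6.png",250,85,110,95,6);pickle.dump(s,open("side6.pkl","wb"))
t=grab_frame("top");crop(t,"t6.png",150,130,90,70,7);pickle.dump(t,open("top6.pkl","wb"))
```

```text
[0.52162855 0.17083783 0.24615843] [-0.09684168  0.55238316 -0.20177716] 11.0
```

View pics/s6.png

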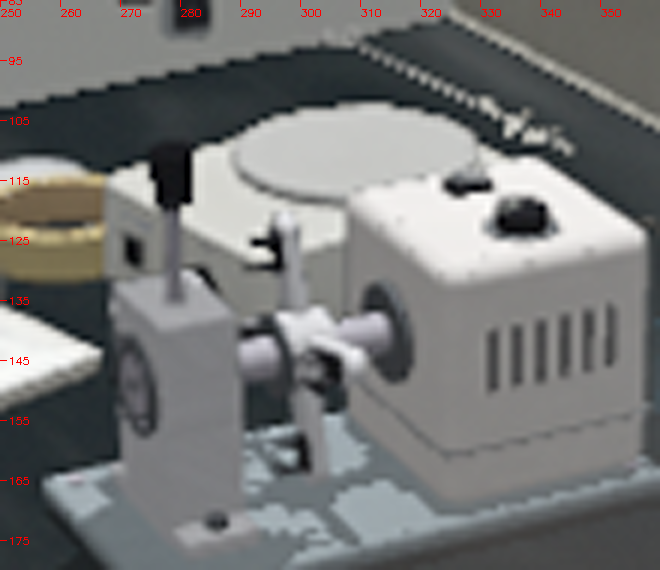

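View pics/t6.png

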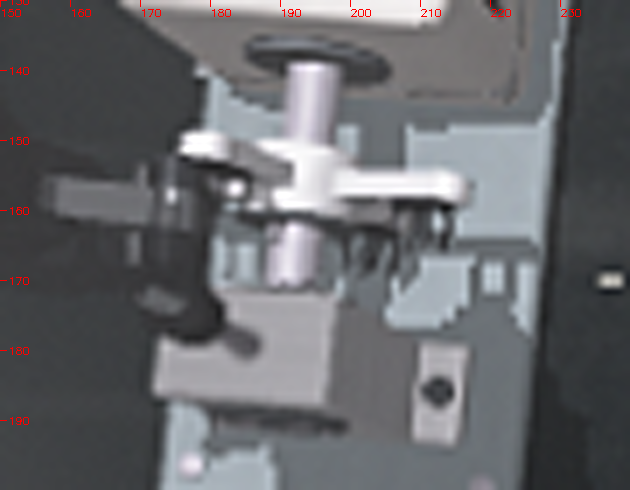

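The pin stands upright on the sleeve, its shank entering the hole at (278,134). Next I'll fit the carrier angle by overlaying a model.

```bash
cat >> h.py <<'E'
YAW=-0.05
def carr(f,ang,out,box,sc,M=(.5225,.1707)):
    ex=np.array([np.cos(YAW),np.sin(YAW),0]);ey=np.array([-np.sin(YAW),np.cos(YAW),0]);ez=np.array([0,0,1.])
    c=np.array([M[0],M[1],.085])+.059*ex
    u0,v0,w,h=box
    im=cv2.resize(f["pixels"][v0:v0+h,u0:u0+w],None,fx=sc,fy=sc,interpolation=cv2.INTER_CUBIC)
    for k in range(4):
        a=ang+k*np.pi/2
        r=np.cos(a)*ey+np.sin(a)*ez;q=-np.sin(a)*ey+np.cos(a)*ez
        for off in(-.004,.004):
            pts=[(.0,-.008),(.054,-.008),(.060,-.005),(.062,0),(.060,.005),(.054,.008),(0,.008)]
            px=np.array([proj(f,c+off*ex+r*x+q*y) for x,y in pts])
            px=((px-[u0,v0]+.5)*sc-.5).round().astype(np.int32)
            cv2.polylines(im,[px],False,(0,0,255) if off<0 else (0,255,0),1)
    cv2.imwrite("pics/"+out,im)
E
python3 - <<'E'
from h import *
s,t=load("side6"),load("top6")
ims=[]
for a in(-10,-15,-20):
    carr(s,np.radians(a),"a.png",(282,110,45,60),6);i1=cv2.imread("pics/a.png")
    ims.append(i1)
cv2.imwrite("pics/ov.png",np.hstack(ims))
ims=[]
for a in(-10,-20):
    carr(t,np.radians(a),"a.png",(160,135,65,50),6);ims.append(cv2.imread("pics/a.png"))
cv2.imwrite("pics/ovt.png",np.hstack(ims))
E
```

```text
(no output)
```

View pics/ov.png

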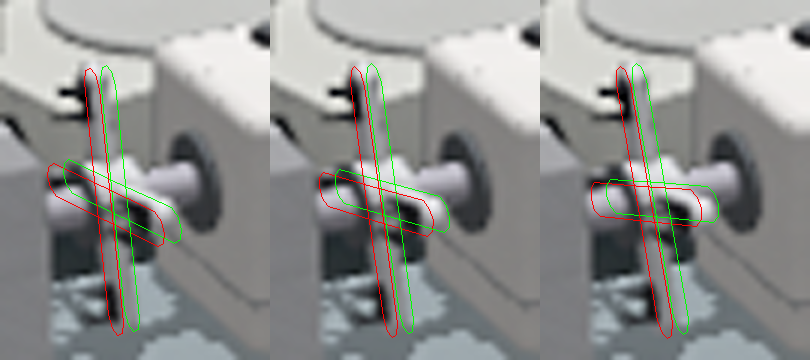

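View pics/ovt.png

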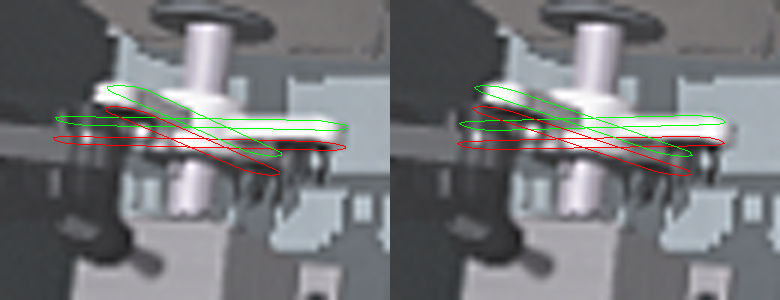

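Emit:
send_rows --moves '[{"dx":-24,"dy":-16,"dz":0,"ax":0,"ay":0,"az":0},{"dx":-24,"dy":-16,"dz":0,"ax":0,"ay":0,"az":0},{"dx":-21,"dy":-15,"dz":10,"ax":0,"ay":0,"az":0},{"dx":0,"dy":0,"dz":25,"ax":0,"ay":0,"az":0},{"dx":0,"dy":0,"dz":35,"ax":0,"ay":0,"az":0},{"dx":0,"dy":0,"dz":30,"ax":0,"ay":0,"az":0},{"dx":0,"dy":0,"dz":15,"ax":0,"ay":0,"az":0},{"dx":0,"dy":0,"dz":0,"ax":0,"ay":0,"az":0}]' --hand 0

```text
clock: 11.9
tool_pos: [0.5854, 0.1196, 0.126]
orientation: [[-0.998, 0.055, -0.006], [0.055, 0.999, -0.002], [0.006, -0.002, -1.0]]
wrist_force: [0.5, -0.0, -0.3]
opening: -0.001
```

Emit:
send_rows --moves '[{"dx":0,"dy":0,"dz":0,"ax":0,"ay":0,"az":0},{"dx":0,"dy":0,"dz":0,"ax":0,"ay":0,"az":0},{"dx":0,"dy":0,"dz":0,"ax":0,"ay":0,"az":0}]'

```text
clock: 12.2
tool_pos: [0.588, 0.1201, 0.1303]
orientation: [[-0.998, 0.055, 0.002], [0.055, 0.998, 0.0], [-0.002, 0.001, -1.0]]
wrist_force: [-0.3, -0.2, 0.9]
opening: 0.0
```

```bash
cat > chk.py <<'E'
from cell import *
from h import *
import sys
np.set_printoptions(precision=4,suppress=True)
n=sys.argv[1]
o=observe();p=o["tool_pos"];print(p,o["wrist_force"],o["clock"],o["opening"])
s=grab_frame("side");crop(s,n+".png",255,95,75,80,7);pickle.dump(s,open(n+".pkl","wb"))
# knob top row in side around cols 274-284: dark pixels on light bg
b=s["pixels"][95:150,274:283].astype(int).max(2)
print("dark rows col 278:",[95+i for i in range(55) if b[i,4]<50])
E
python3 chk.py s7
```

```text
[0.588  0.1201 0.1303] [-0.3197 -0.1745  0.9488] 12.2 0.00019719119108753982
dark rows col 278: [97, 98, 99, 109, 110, 111, 112, 113, 114, 115, 116, 117, 118, 119]
```

View pics/s7.png

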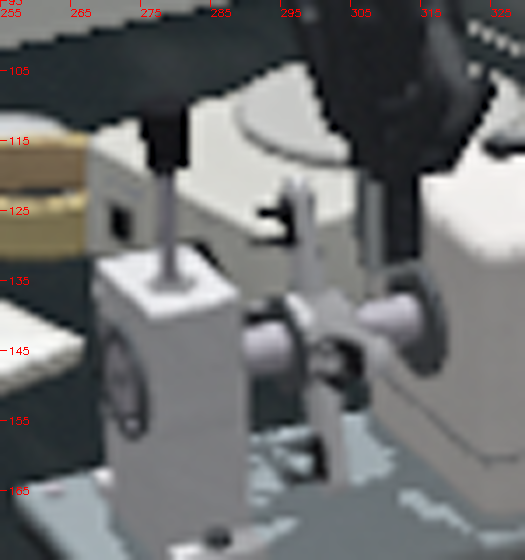

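The closed fingers hang at (312,130), above the -y arm, and the knob is unchanged at rows 109–119. Lowering onto the arm.

Emit:
send_rows --moves '[{"dx":0,"dy":0,"dz":3,"ax":0,"ay":0,"az":0},{"dx":0,"dy":0,"dz":4,"ax":0,"ay":0,"az":0},{"dx":0,"dy":0,"dz":4,"ax":0,"ay":0,"az":0},{"dx":0,"dy":0,"dz":3,"ax":0,"ay":0,"az":0},{"dx":0,"dy":0,"dz":2,"ax":0,"ay":0,"az":0},{"dx":0,"dy":0,"dz":1,"ax":0,"ay":0,"az":0},{"dx":0,"dy":0,"dz":0,"ax":0,"ay":0,"az":0}]'

```text
clock: 12.95
tool_pos: [0.5874, 0.12, 0.1121]
orientation: [[-0.998, 0.055, -0.0], [0.055, 0.998, -0.0], [0.0, -0.0, -1.0]]
wrist_force: [0.2, 0.3, -0.8]
opening: 0.001
```

```bash
python3 chk.py s8
```

```text
[0.5874 0.12   0.1121] [ 0.1584  0.2613 -0.7538] 12.95 0.0007441734317970126
dark rows col 278: [97, 98, 99, 109, 110, 111, 112, 113, 114, 115, 116, 117, 118, 119]
```

View pics/s8.png

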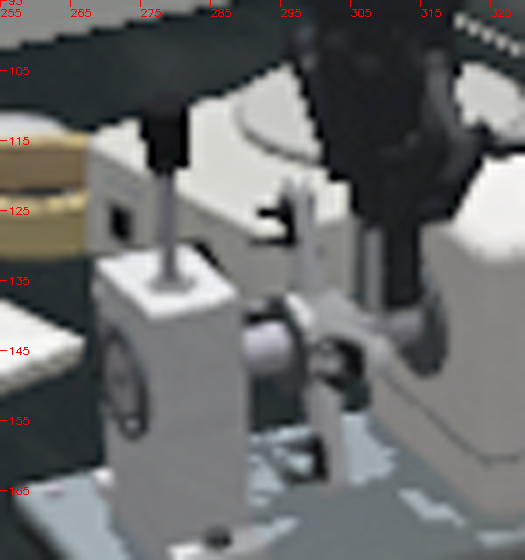

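Emit:
send_rows --moves '[{"dx":0,"dy":0,"dz":1.5,"ax":0,"ay":0,"az":0},{"dx":0,"dy":0,"dz":1.5,"ax":0,"ay":0,"az":0},{"dx":0,"dy":0,"dz":0,"ax":0,"ay":0,"az":0}]'

```text
clock: 13.3
tool_pos: [0.5873, 0.12, 0.1091]
orientation: [[-0.998, 0.055, -0.0], [0.055, 0.998, -0.0], [0.0, -0.0, -1.0]]
wrist_force: [-0.1, 0.4, 0.2]
opening: -0.004
```

```bash
python3 chk.py s9
```

```text
[0.5873 0.12   0.1091] [-0.0656  0.3791  0.2089] 13.3 -0.004402151859390237
dark rows col 278: [97, 98, 99, 109, 110, 111, 112, 113, 114, 115, 116, 117, 118, 119]
```

Emit:
send_rows --moves '[{"dx":0,"dy":0,"dz":1.5,"ax":0,"ay":0,"az":0},{"dx":0,"dy":0,"dz":1.5,"ax":0,"ay":0,"az":0},{"dx":0,"dy":0,"dz":0,"ax":0,"ay":0,"az":0}]'

```text
clock: 13.65
tool_pos: [0.5874, 0.1199, 0.1061]
orientation: [[-0.998, 0.055, -0.0], [0.055, 0.998, -0.0], [0.0, -0.0, -1.0]]
wrist_force: [0.8, 0.4, -0.1]
opening: 0.002
```

```bash
python3 chk.py s10
```

```text
[0.5874 0.1199 0.1061] [ 0.7738  0.3806 -0.1143] 13.65 0.0019215480856273495
dark rows col 278: [97, 98, 99, 109, 110, 111, 112, 113, 114, 115, 116, 117, 118, 119]
```

View pics/s10.png

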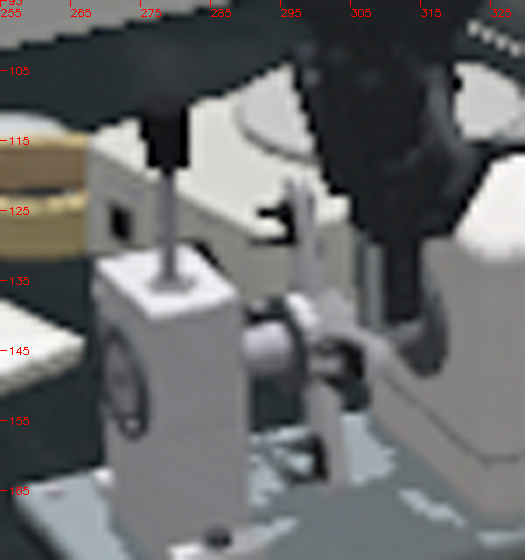

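Emit:
send_rows --moves '[{"dx":2,"dy":0,"dz":-1,"ax":0,"ay":0,"az":0},{"dx":2,"dy":0,"dz":0,"ax":0,"ay":0,"az":0},{"dx":0,"dy":0,"dz":1,"ax":0,"ay":0,"az":0},{"dx":0,"dy":0,"dz":1.5,"ax":0,"ay":0,"az":0},{"dx":0,"dy":0,"dz":1.5,"ax":0,"ay":0,"az":0},{"dx":0,"dy":0,"dz":0,"ax":0,"ay":0,"az":0}]'

```text
clock: 14.3
tool_pos: [0.5835, 0.1201, 0.1031]
orientation: [[-0.998, 0.055, -0.0], [0.055, 0.998, -0.0], [0.0, -0.0, -1.0]]
wrist_force: [-0.6, 0.2, -0.3]
opening: 0.0
```

```bash
python3 chk.py s11
```

```text
[0.5835 0.1201 0.1031] [-0.608   0.2428 -0.2722] 14.3 0.00036216887900201067
dark rows col 278: [97, 98, 99, 109, 110, 111, 112, 113, 114, 115, 116, 117, 118]
```

View pics/s11.png

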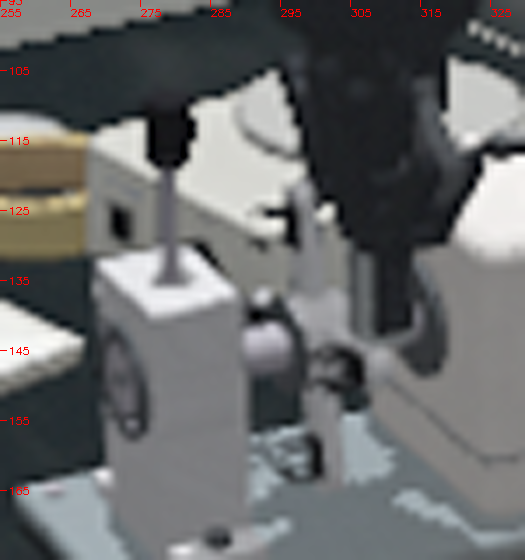

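Contact: the carrier has begun to turn. The arm end is now at (309,148) and the knob is still high. I'll continue in small steps.

Emit:
send_rows --moves '[{"dx":0,"dy":0,"dz":1.5,"ax":0,"ay":0,"az":0},{"dx":0,"dy":0,"dz":1.5,"ax":0,"ay":0,"az":0},{"dx":0,"dy":0,"dz":0,"ax":0,"ay":0,"az":0}]'

```text
clock: 14.65
tool_pos: [0.5834, 0.1202, 0.1001]
orientation: [[-0.998, 0.055, -0.0], [0.055, 0.998, -0.0], [0.0, -0.0, -1.0]]
wrist_force: [-0.0, -1.7, -0.1]
opening: 0.001
```

```bash
python3 chk.py s12
```

```text
[0.5834 0.1202 0.1001] [-0.0424 -1.7049 -0.1284] 14.65 0.0005783144129994223
dark rows col 278: [97, 98, 99, 109, 110, 111, 112, 113, 114, 115, 116, 117, 118]
```

Emit:
send_rows --moves '[{"dx":0,"dy":0,"dz":1,"ax":0,"ay":0,"az":0},{"dx":0,"dy":0,"dz":1,"ax":0,"ay":0,"az":0},{"dx":0,"dy":0,"dz":1,"ax":0,"ay":0,"az":0},{"dx":0,"dy":0,"dz":0,"ax":0,"ay":0,"az":0}]'

```text
clock: 15.1
tool_pos: [0.5835, 0.1202, 0.0972]
orientation: [[-0.998, 0.055, -0.0], [0.055, 0.998, -0.0], [0.0, -0.0, -1.0]]
wrist_force: [0.5, -0.4, -0.5]
opening: -0.0
```

```bash
python3 chk.py s13
```

```text
[0.5835 0.1202 0.0972] [ 0.541  -0.4281 -0.4927] 15.1 -0.00022926409744981655
dark rows col 278: [97, 98, 99, 108, 109, 110, 111, 112, 113, 114, 115, 116, 117, 118]
```

View pics/s13.png

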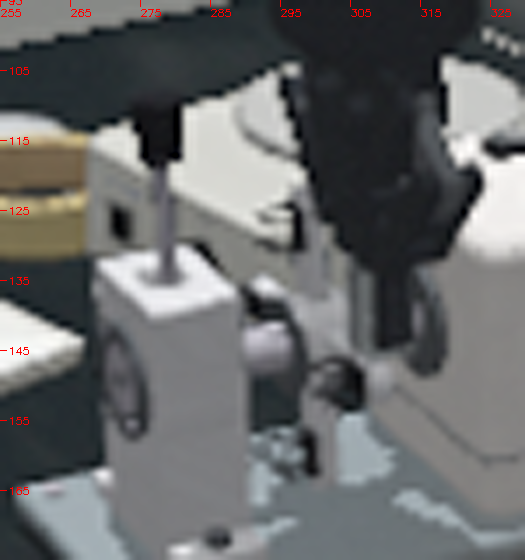

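The carrier turns freely and the arm is near horizontal. I'll shift outward so the knuckles stay clear of the following arm, then go on.

Emit:
send_rows --moves '[{"dx":0,"dy":-4,"dz":0,"ax":0,"ay":0,"az":0},{"dx":0,"dy":-4,"dz":0,"ax":0,"ay":0,"az":0},{"dx":0,"dy":0,"dz":1,"ax":0,"ay":0,"az":0},{"dx":0,"dy":0,"dz":1,"ax":0,"ay":0,"az":0},{"dx":0,"dy":0,"dz":1,"ax":0,"ay":0,"az":0},{"dx":0,"dy":0,"dz":0,"ax":0,"ay":0,"az":0}]'

```text
clock: 15.75
tool_pos: [0.583, 0.1123, 0.0942]
orientation: [[-0.999, 0.055, -0.0], [0.055, 0.999, 0.0], [0.0, 0.0, -1.0]]
wrist_force: [0.6, -0.2, -0.5]
opening: -0.001
```

```bash
python3 chk.py s14
```

```text
[0.583  0.1123 0.0942] [ 0.6147 -0.2488 -0.4541] 15.75 -0.0012970578397270283
dark rows col 278: [97, 98, 99, 109, 110, 111, 112, 113, 114, 115, 116, 117, 118]
```

View pics/s14.png

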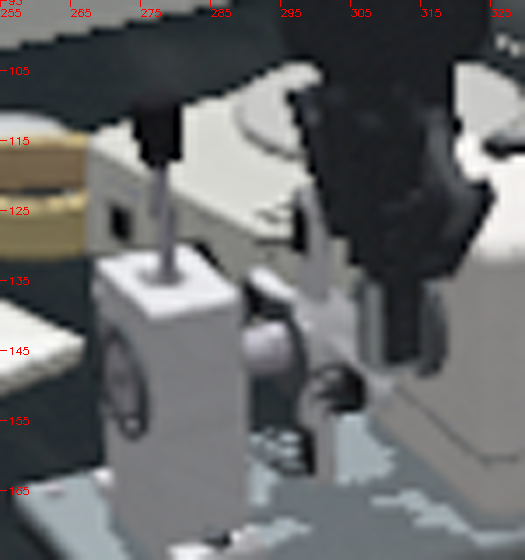

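Emit:
send_rows --moves '[{"dx":0,"dy":0,"dz":1,"ax":0,"ay":0,"az":0},{"dx":0,"dy":0,"dz":1,"ax":0,"ay":0,"az":0},{"dx":0,"dy":0,"dz":1,"ax":0,"ay":0,"az":0},{"dx":0,"dy":0,"dz":0,"ax":0,"ay":0,"az":0}]'

```text
clock: 16.2
tool_pos: [0.583, 0.1122, 0.0911]
orientation: [[-0.998, 0.055, -0.0], [0.055, 0.998, -0.0], [0.0, -0.0, -1.0]]
wrist_force: [-0.2, -0.8, -0.1]
opening: 0.003
```

```bash
python3 chk.py s15
```

```text
[0.583  0.1122 0.0911] [-0.2313 -0.8025 -0.1382] 16.2 0.0031071763134197347
dark rows col 278: [97, 98, 99, 109, 110, 111, 112, 113, 114, 115, 116, 117, 118]
```

Emit:
send_rows --moves '[{"dx":0,"dy":0,"dz":1,"ax":0,"ay":0,"az":0},{"dx":0,"dy":0,"dz":1,"ax":0,"ay":0,"az":0},{"dx":0,"dy":0,"dz":1,"ax":0,"ay":0,"az":0},{"dx":0,"dy":0,"dz":0,"ax":0,"ay":0,"az":0}]'

```text
clock: 16.65
tool_pos: [0.583, 0.1122, 0.0882]
orientation: [[-0.998, 0.055, -0.0], [0.055, 0.998, -0.0], [0.0, -0.0, -1.0]]
wrist_force: [1.0, -1.0, 0.1]
opening: -0.002
```

```bash
python3 chk.py s16
```

```text
[0.583  0.1122 0.0882] [ 0.9984 -0.979   0.0947] 16.65 -0.002038920091788744
dark rows col 278: [97, 98, 99, 110, 117, 118, 119, 120, 121, 122, 123, 124, 125]
```

View pics/s16.png

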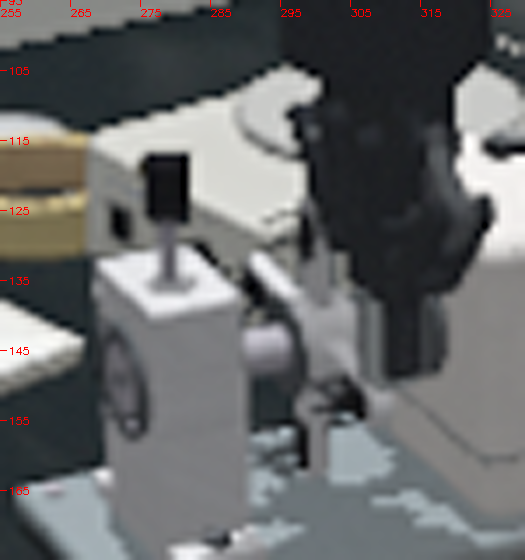

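The knob has dropped from rows 109–118 to 117–125, so the pin is going in. I'll stop pushing and back off at once.

Emit:
send_rows --moves '[{"dx":0,"dy":0,"dz":-3,"ax":0,"ay":0,"az":0},{"dx":0,"dy":0,"dz":-3,"ax":0,"ay":0,"az":0},{"dx":0,"dy":0,"dz":0,"ax":0,"ay":0,"az":0}]'

```text
clock: 17.0
tool_pos: [0.5834, 0.1124, 0.0949]
orientation: [[-0.998, 0.055, 0.001], [0.055, 0.998, 0.0], [-0.001, 0.0, -1.0]]
wrist_force: [-0.1, 0.9, -0.5]
opening: -0.005
```

```bash
python3 chk.py s17
```

```text
[0.5834 0.1124 0.0949] [-0.1482  0.8977 -0.4945] 17.0 -0.0047367046457598505
dark rows col 278: [97, 98, 99, 110, 117, 118, 119, 120, 121, 122, 123, 124, 125, 126]
```

View pics/s17.png

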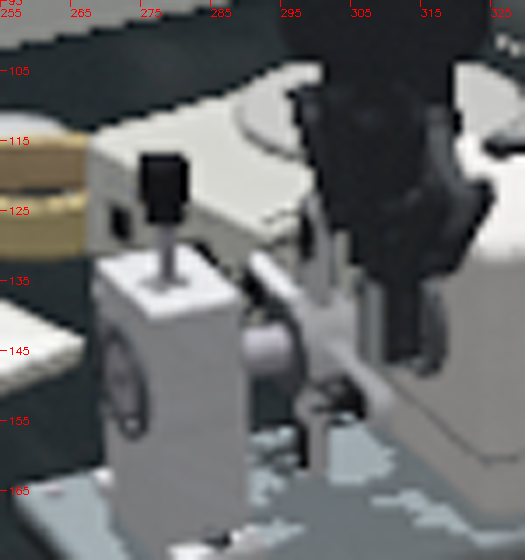

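The knob stays about 21 mm lower, which puts the tip about 44 mm deep. That is in the sleeve but not yet down at the ball catch (58–60 mm), so the cross-hole is probably a hair off upright. I'll nudge the carrier a little further, with force checks.

Emit:
send_rows --moves '[{"dx":0,"dy":0,"dz":3,"ax":0,"ay":0,"az":0},{"dx":0,"dy":0,"dz":3,"ax":0,"ay":0,"az":0},{"dx":0,"dy":0,"dz":0,"ax":0,"ay":0,"az":0}]'

```text
clock: 17.35
tool_pos: [0.5828, 0.1122, 0.0877]
orientation: [[-0.999, 0.055, -0.001], [0.055, 0.999, -0.0], [0.001, -0.0, -1.0]]
wrist_force: [0.1, 0.2, 0.4]
opening: 0.003
```

Emit:
send_rows --moves '[{"dx":0,"dy":0,"dz":0.7,"ax":0,"ay":0,"az":0},{"dx":0,"dy":0,"dz":0,"ax":0,"ay":0,"az":0}]'

```text
clock: 17.55
tool_pos: [0.5829, 0.1122, 0.0875]
orientation: [[-0.998, 0.055, -0.0], [0.055, 0.998, -0.0], [0.0, -0.0, -1.0]]
wrist_force: [-0.6, -0.6, 1.0]
opening: -0.0
```

```bash
python3 chk.py s18
```

```text
[0.5829 0.1122 0.0875] [-0.6108 -0.5705  1.0132] 17.55 -0.00011129284151835079
dark rows col 278: [97, 98, 99, 110, 117, 118, 119, 120, 121, 122, 123, 124, 125, 126]
```

Emit:
send_rows --moves '[{"dx":0,"dy":0,"dz":0.7,"ax":0,"ay":0,"az":0},{"dx":0,"dy":0,"dz":0,"ax":0,"ay":0,"az":0}]'

```text
clock: 17.8
tool_pos: [0.583, 0.1122, 0.0869]
orientation: [[-0.998, 0.055, 0.0], [0.055, 0.998, -0.0], [-0.0, -0.0, -1.0]]
wrist_force: [-0.8, -1.0, 0.5]
opening: 0.001
```

```bash
python3 chk.py s19
```

```text
[0.583  0.1122 0.0869] [-0.8362 -0.9667  0.4629] 17.8 0.0006131193797373834
dark rows col 278: [97, 98, 99, 110, 117, 118, 119, 120, 121, 122, 123, 124, 125, 126]
```

Emit:
send_rows --moves '[{"dx":0,"dy":0,"dz":0.7,"ax":0,"ay":0,"az":0},{"dx":0,"dy":0,"dz":0,"ax":0,"ay":0,"az":0}]'

```text
clock: 18.05
tool_pos: [0.583, 0.1122, 0.0861]
orientation: [[-0.998, 0.055, -0.0], [0.055, 0.998, -0.0], [0.0, -0.0, -1.0]]
wrist_force: [0.2, -0.3, -0.0]
opening: -0.003
```

```bash
python3 chk.py s20
```

```text
[0.583  0.1122 0.0861] [ 0.1726 -0.2616 -0.0071] 18.05 -0.0025797699643685165
dark rows col 278: [97, 98, 99, 110, 118, 119, 120, 121, 122, 123, 124, 125, 126, 127]
```

View pics/s20.png

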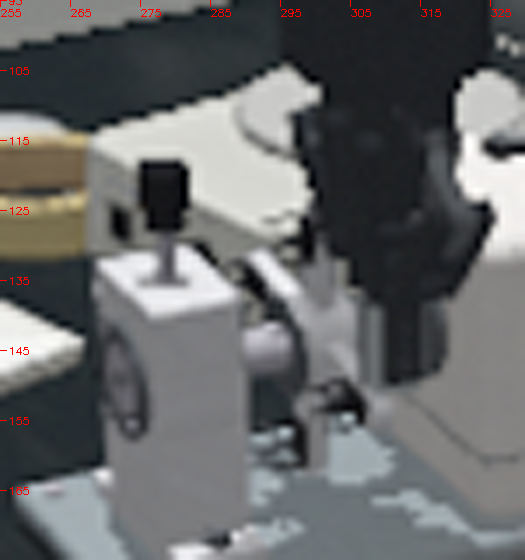

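Emit:
send_rows --moves '[{"dx":0,"dy":0,"dz":0.7,"ax":0,"ay":0,"az":0},{"dx":0,"dy":0,"dz":0,"ax":0,"ay":0,"az":0}]'

```text
clock: 18.3
tool_pos: [0.583, 0.1122, 0.0854]
orientation: [[-0.998, 0.055, -0.0], [0.055, 0.998, -0.0], [0.0, -0.0, -1.0]]
wrist_force: [0.4, -0.1, -0.5]
opening: 0.002
```

```bash
python3 chk.py s21
```

```text
[0.583  0.1122 0.0854] [ 0.4058 -0.0846 -0.5067] 18.3 0.0019871923008465183
dark rows col 278: [97, 98, 99, 110, 120, 121, 122, 123, 124, 125, 126, 127, 128, 129]
```

Emit:
send_rows --moves '[{"dx":0,"dy":0,"dz":0.7,"ax":0,"ay":0,"az":0},{"dx":0,"dy":0,"dz":0,"ax":0,"ay":0,"az":0}]'

```text
clock: 18.55
tool_pos: [0.5831, 0.1122, 0.0848]
orientation: [[-0.998, 0.055, 0.0], [0.055, 0.998, -0.0], [-0.0, -0.0, -1.0]]
wrist_force: [-0.3, -0.6, 1.2]
opening: 0.002
```

```bash
python3 chk.py s22
```

```text
[0.5831 0.1122 0.0848] [-0.2539 -0.5605  1.2348] 18.55 0.002220753893865434
dark rows col 278: [97, 98, 99, 110, 122, 123, 124, 125, 126, 127, 128, 129, 130, 131]
```

The knob is now at rows 122–131, a 13-row (35 mm) drop, so the tip is about 58 mm deep at the catch. The carrier is caught, so I stop pushing and retract, then move over the knob.

Emit:
send_rows --moves '[{"dx":0,"dy":0,"dz":-10,"ax":0,"ay":0,"az":0},{"dx":0,"dy":-3,"dz":-30,"ax":0,"ay":0,"az":0},{"dx":0,"dy":0,"dz":-40,"ax":0,"ay":0,"az":0},{"dx":0,"dy":0,"dz":-35,"ax":0,"ay":0,"az":0},{"dx":0,"dy":0,"dz":-10,"ax":0,"ay":0,"az":0},{"dx":0,"dy":0,"dz":0,"ax":0,"ay":0,"az":0}]'

```text
clock: 19.2
tool_pos: [0.5837, 0.1095, 0.2119]
orientation: [[-0.998, 0.055, 0.004], [0.055, 0.999, 0.001], [-0.004, 0.001, -1.0]]
wrist_force: [0.8, 0.4, -0.2]
opening: 0.002
```

```bash
python3 chk.py s23
```

```text
[0.5837 0.1095 0.2119] [ 0.8453  0.4165 -0.1814] 19.2 0.0017406835805479138
dark rows col 278: [97, 98, 110, 122, 123, 124, 125, 126, 127, 128, 129, 130, 131]
```

View pics/s23.png

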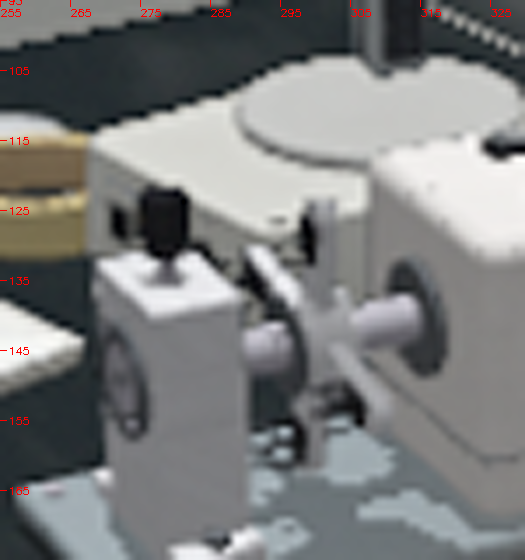

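The pin is at the catch, with its knob at (279,126) just above the block. Moving over it.

Emit:
send_rows --moves '[{"dx":20,"dy":18,"dz":0,"ax":0,"ay":0,"az":0},{"dx":25,"dy":22,"dz":0,"ax":0,"ay":0,"az":0},{"dx":20,"dy":18,"dz":0,"ax":0,"ay":0,"az":0},{"dx":0,"dy":0,"dz":20,"ax":0,"ay":0,"az":0},{"dx":0,"dy":0,"dz":15,"ax":0,"ay":0,"az":0},{"dx":0,"dy":0,"dz":8,"ax":0,"ay":0,"az":0},{"dx":0,"dy":0,"dz":0,"ax":0,"ay":0,"az":0},{"dx":0,"dy":0,"dz":0,"ax":0,"ay":0,"az":0}]'

```text
clock: 20.05
tool_pos: [0.5211, 0.1704, 0.1665]
orientation: [[-0.998, 0.055, -0.001], [0.055, 0.998, -0.0], [0.001, -0.0, -1.0]]
wrist_force: [0.2, 0.0, 0.2]
opening: -0.004
```

```bash
python3 chk.py s24
```

```text
[0.5211 0.1704 0.1665] [0.2028 0.0386 0.2006] 20.05 -0.0037762271520185033
dark rows col 278: [95, 96, 97, 98, 99, 100, 101, 102, 103, 104, 105, 106, 107, 108, 109, 110, 111, 112, 113, 114, 115, 116, 117, 122, 123, 124, 125, 126, 127, 128, 129, 130, 131]
```

View pics/s24.png

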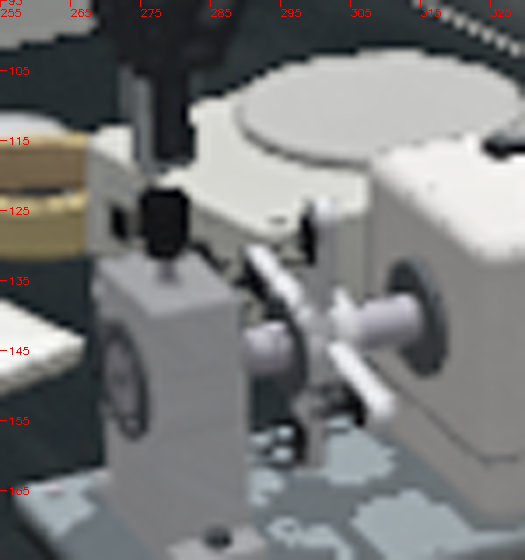

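The closed fingers are centred above the knob, about 8 mm clear. Pressing down in small steps.

Emit:
send_rows --moves '[{"dx":0,"dy":0,"dz":3,"ax":0,"ay":0,"az":0},{"dx":0,"dy":0,"dz":3,"ax":0,"ay":0,"az":0},{"dx":0,"dy":0,"dz":2,"ax":0,"ay":0,"az":0},{"dx":0,"dy":0,"dz":0,"ax":0,"ay":0,"az":0}]'

```text
clock: 20.5
tool_pos: [0.521, 0.1707, 0.1586]
orientation: [[-0.998, 0.055, -0.0], [0.055, 0.998, -0.0], [0.0, -0.0, -1.0]]
wrist_force: [-1.1, 0.9, 0.2]
opening: -0.003
```

Emit:
send_rows --moves '[{"dx":0,"dy":0,"dz":1,"ax":0,"ay":0,"az":0},{"dx":0,"dy":0,"dz":1,"ax":0,"ay":0,"az":0},{"dx":0,"dy":0,"dz":0,"ax":0,"ay":0,"az":0}]'

```text
clock: 20.8
tool_pos: [0.5212, 0.1708, 0.1568]
orientation: [[-0.998, 0.055, 0.0], [0.055, 0.998, 0.0], [-0.0, 0.0, -1.0]]
wrist_force: [0.4, 0.4, 0.5]
opening: -0.003
```

Emit:
send_rows --moves '[{"dx":0,"dy":0,"dz":1,"ax":0,"ay":0,"az":0},{"dx":0,"dy":0,"dz":1,"ax":0,"ay":0,"az":0},{"dx":0,"dy":0,"dz":0,"ax":0,"ay":0,"az":0}]'

```text
clock: 21.1
tool_pos: [0.5212, 0.1707, 0.1548]
orientation: [[-0.998, 0.055, 0.0], [0.055, 0.998, 0.0], [-0.0, 0.0, -1.0]]
wrist_force: [0.2, 0.0, 1.6]
opening: 0.003
```

Emit:
send_rows --moves '[{"dx":0,"dy":0,"dz":1,"ax":0,"ay":0,"az":0},{"dx":0,"dy":0,"dz":0.5,"ax":0,"ay":0,"az":0},{"dx":0,"dy":0,"dz":0,"ax":0,"ay":0,"az":0}]'

```text
clock: 21.4
tool_pos: [0.5213, 0.1707, 0.1534]
orientation: [[-0.998, 0.055, 0.0], [0.055, 0.998, 0.0], [-0.0, 0.0, -1.0]]
wrist_force: [0.3, 1.1, 3.5]
opening: -0.001
```

Emit:
send_rows --moves '[{"dx":0,"dy":0,"dz":0.5,"ax":0,"ay":0,"az":0},{"dx":0,"dy":0,"dz":0.5,"ax":0,"ay":0,"az":0},{"dx":0,"dy":0,"dz":0,"ax":0,"ay":0,"az":0}]'

```text
clock: 21.7
tool_pos: [0.5212, 0.1707, 0.1523]
orientation: [[-0.998, 0.055, 0.0], [0.055, 0.998, -0.0], [-0.0, -0.0, -1.0]]
wrist_force: [-0.3, -1.2, 4.2]
opening: 0.003
```

Emit:
send_rows --moves '[{"dx":0,"dy":0,"dz":0.5,"ax":0,"ay":0,"az":0},{"dx":0,"dy":0,"dz":0.5,"ax":0,"ay":0,"az":0},{"dx":0,"dy":0,"dz":0.5,"ax":0,"ay":0,"az":0},{"dx":0,"dy":0,"dz":0.5,"ax":0,"ay":0,"az":0},{"dx":0,"dy":0,"dz":0,"ax":0,"ay":0,"az":0}]'

```text
clock: 22.2
tool_pos: [0.5212, 0.1706, 0.1503]
orientation: [[-0.998, 0.055, 0.0], [0.055, 0.998, -0.0], [-0.0, -0.0, -1.0]]
wrist_force: [0.8, -0.3, 4.7]
opening: 0.002
```

Emit:
send_rows --moves '[{"dx":0,"dy":0,"dz":0.5,"ax":0,"ay":0,"az":0},{"dx":0,"dy":0,"dz":0.5,"ax":0,"ay":0,"az":0},{"dx":0,"dy":0,"dz":0,"ax":0,"ay":0,"az":0}]'

```text
clock: 22.5
tool_pos: [0.521, 0.1706, 0.1491]
orientation: [[-0.998, 0.055, -0.0], [0.055, 0.998, -0.0], [0.0, -0.0, -1.0]]
wrist_force: [0.0, -0.5, 2.5]
opening: -0.0
```

Emit:
send_rows --moves '[{"dx":0,"dy":0,"dz":0.5,"ax":0,"ay":0,"az":0},{"dx":0,"dy":0,"dz":0.5,"ax":0,"ay":0,"az":0},{"dx":0,"dy":0,"dz":0.5,"ax":0,"ay":0,"az":0},{"dx":0,"dy":0,"dz":0,"ax":0,"ay":0,"az":0}]'

```text
clock: 22.9
tool_pos: [0.5212, 0.1705, 0.1479]
orientation: [[-0.998, 0.055, 0.0], [0.055, 0.998, -0.0], [-0.0, -0.0, -1.0]]
wrist_force: [-0.2, -1.3, 5.9]
opening: -0.001
```

Emit:
send_rows --moves '[{"dx":0,"dy":0,"dz":0.5,"ax":0,"ay":0,"az":0},{"dx":0,"dy":0,"dz":0.3,"ax":0,"ay":0,"az":0},{"dx":0,"dy":0,"dz":0,"ax":0,"ay":0,"az":0}]'

```text
clock: 23.2
tool_pos: [0.5213, 0.1705, 0.1474]
orientation: [[-0.998, 0.055, 0.0], [0.055, 0.998, -0.0], [-0.0, -0.0, -1.0]]
wrist_force: [-1.8, -2.6, 8.0]
opening: 0.001
```

```bash
python3 chk.py s25
```

```text
[0.5213 0.1705 0.1474] [-1.7814 -2.5739  7.951 ] 23.2 0.000676450952918899
dark rows col 278: [95, 96, 97, 98, 99, 100, 101, 102, 103, 104, 105, 106, 107, 108, 109, 110, 111, 112, 113, 114, 115, 116, 117, 118, 119, 120, 121, 122, 123, 124, 128, 129, 130, 131, 132, 133, 134]
```

View pics/s25.png

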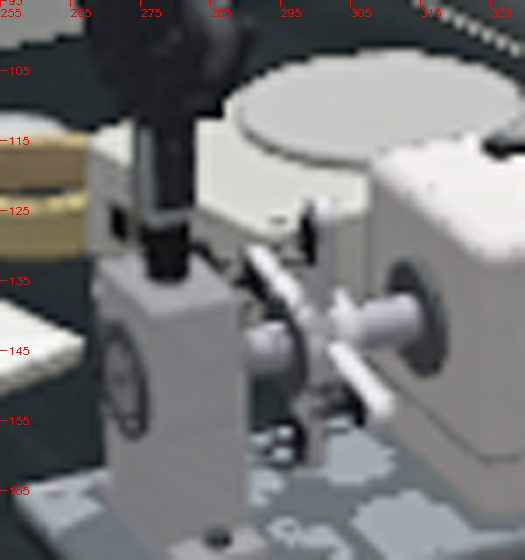

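Emit:
send_rows --moves '[{"dx":0,"dy":0,"dz":0.5,"ax":0,"ay":0,"az":0},{"dx":0,"dy":0,"dz":0.5,"ax":0,"ay":0,"az":0},{"dx":0,"dy":0,"dz":0,"ax":0,"ay":0,"az":0}]'

```text
clock: 23.55
tool_pos: [0.5214, 0.1705, 0.1472]
orientation: [[-0.998, 0.055, 0.001], [0.055, 0.998, 0.0], [-0.001, 0.0, -1.0]]
wrist_force: [-2.7, -3.7, 18.7]
opening: -0.001
```

Emit:
send_rows --moves '[{"dx":0,"dy":0,"dz":0.5,"ax":0,"ay":0,"az":0},{"dx":0,"dy":0,"dz":0.5,"ax":0,"ay":0,"az":0},{"dx":0,"dy":0,"dz":0,"ax":0,"ay":0,"az":0}]'

```text
clock: 23.85
tool_pos: [0.5215, 0.1705, 0.1471]
orientation: [[-0.998, 0.055, 0.002], [0.055, 0.998, 0.001], [-0.002, 0.001, -1.0]]
wrist_force: [-6.7, -2.2, 27.7]
opening: 0.003
```

There is a hard stop at z = 0.1471 with force rising to 28 N. The expected knob top at home is 0.147. Retracting and checking.

Emit:
send_rows --moves '[{"dx":0,"dy":0,"dz":-3,"ax":0,"ay":0,"az":0},{"dx":0,"dy":0,"dz":-15,"ax":0,"ay":0,"az":0},{"dx":0,"dy":0,"dz":-35,"ax":0,"ay":0,"az":0},{"dx":20,"dy":-20,"dz":-35,"ax":0,"ay":0,"az":0},{"dx":0,"dy":-45,"dz":-20,"ax":0,"ay":0,"az":0},{"dx":0,"dy":-40,"dz":0,"ax":0,"ay":0,"az":0},{"dx":0,"dy":-20,"dz":0,"ax":0,"ay":0,"az":0},{"dx":0,"dy":0,"dz":0,"ax":0,"ay":0,"az":0}]'

```text
clock: 24.65
tool_pos: [0.4937, 0.0437, 0.253]
orientation: [[-0.998, 0.06, -0.0], [0.06, 0.998, -0.001], [0.0, -0.001, -1.0]]
wrist_force: [0.6, 1.9, -0.7]
opening: 0.001
```

Run:
```python
from cell import *
from h import *
o=observe();print(o["tool_pos"],o["clock"])
s=grab_frame("side");t=grab_frame("top")
crop(s,"f_s.png",255,110,60,60,9);crop(t,"f_t.png",150,140,80,60,9)
cv2.imwrite("pics/f_side.png",s["pixels"]);
k=s["pixels"][115:145,278].max(1);print([115+i for i in range(30) if k[i]<50])
P=[.5225,.1707]
print(proj(s,P+[.147]),proj(s,P+[.122]),proj(t,P+[.147]))
# objects: colour diff vs start in right part
s0=load("side0");d=cv2.absdiff(s["pixels"],s0["pixels"]).max(2)
print((d[165:320,335:470]>40).sum())
```

```text
[0.49373993 0.04365644 0.25296904] 24.65
[125, 126, 127, 128, 129, 130, 131, 132, 133, 134]
(np.float64(279.0341412830475), np.float64(125.80143019347555)) (np.float64(279.46291855937534), np.float64(134.70660762082503)) (np.float64(180.7456823732331), np.float64(177.30225588778208))
109
```

View pics/f_s.png

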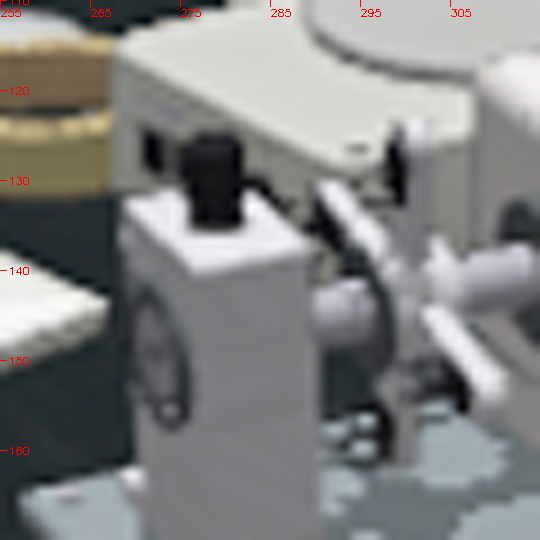

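View pics/f_t.png

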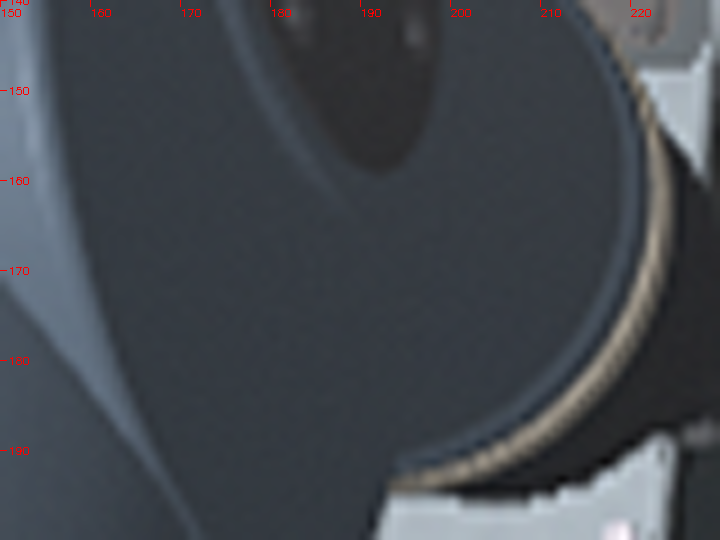

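View pics/f_side.png

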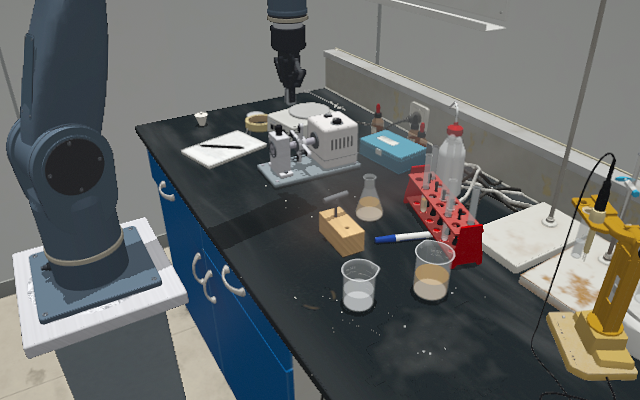

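The knob sits flush on the block, with knob pixels at (278.5, 125–134) where 125.8–134.7 is predicted. The flask and beakers are unmoved and the arm is clear. In the top view the arm covers the block, so that view adds nothing. I'll let the arm settle and hand in.

Emit:
send_rows --moves '[{"dx":0,"dy":0,"dz":0,"ax":0,"ay":0,"az":0},{"dx":0,"dy":0,"dz":0,"ax":0,"ay":0,"az":0},{"dx":0,"dy":0,"dz":0,"ax":0,"ay":0,"az":0}]'

```text
clock: 25.05
tool_pos: [0.4943, 0.0479, 0.2528]
orientation: [[-0.999, 0.053, -0.0], [0.053, 0.999, 0.0], [0.0, 0.0, -1.0]]
wrist_force: [0.2, 0.4, 0.4]
opening: 0.001
```

```bash
python3 -c "
from cell import *
print(observe()['wrist_force']);print(sign_off())"
```

```text
[0.19145649 0.38271183 0.42884159]
the job is handed in; nothing more can be done
None
```

The lock pin is pressed fully home in the bearing block and the carrier is locked. I handed the job in at about 25 s.

- **Placing:** I took the pin from the stand, lowered it into the hole and released it standing on the sleeve.
- **Swinging the carrier:** I pushed one arm down in small steps until the pin dropped. It first stopped at about 44 mm deep. I backed off, then nudged the arm about 3 mm past where it first dropped, and it fell to the catch at about 58 mm. Wrist force while pushing read under about 2 N.
- **Pressing home:** I pressed the knob down with the closed fingers. It met a hard stop at z = 0.1471 m against an expected 0.147 m, with 28 N on the wrist.

**Last checks:**
- The side camera shows the knob flush and upright on the block.
- The flask and beakers look unmoved in the side view.
- The gripper is clear, with wrist force near zero.

**Disagreements:**
- The two cameras differed by about 3 mm in x on the hole position. I settled it by comparing the pin tip with the hole close up, and the pin went in without force.
- The final top view was blocked by the arm, so the last upright check rests on the side view and the stop height.
- I saw no 10–20 N peak when the catch gave way. Readings stayed at 2–6 N on the way down, and only the height and the hard stop show it is home.

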